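# Key the cap sorter's disc hub to its leaning shaft

### The job

Fasten the cap sorter's disc: take the steel gib-head key from the green change-over block and slip it, thin end first and with the overhang of its head pointing outward over the hub, into the keyway between hub and leaning shaft, then let go of it. Tap it in with the brass bar, not with the fingers, in at least two separate blows with the bar lifted clear in between, until the key is tight and less than 8 mm is left under its head. Put the bar back in the hole of the block it came from and leave the other loose things where they are.

Things in the scene. Friction and masses are not known exactly. Their poses are not given: they have to be found in the camera images.
- keyway (a point): Mouth of the sorter's keyway: point on the hub's end face, mid-width, on the flat keyseat floor in the shaft. z: out of the hub along the shaft, leaning 30 deg from vertical. x: radially outward, shaft to hub, roughly up the slope; y: across. Slot 17 mm wide (y), mouth bevelled, 60 mm deep; floor at x = 0; roof at x = 9.5 mm at the mouth, sloping in 1 in 12 to x = 4.5 mm at the bottom, as the key tapers.
- hub_face (a point): Centre of the flat end face of the sorter's aluminium hub, 185 mm above the table: 96 mm diameter, 60 mm long, dark 45 mm shaft flush in it, on the white 236 mm cap disc; axes as the keyway, which lies 18 mm along x. The face is clear all round; bowl wall and disc lie 30 mm or more below it. The sorter is some 270 mm square, fixed; disc and hub turn only stiffly (1 N m) about the shaft.
- key_center (a point): Steel taper key, 78 mm long, 14 mm wide (y), 0.1 kg, head up in its nest in the block. Point: 39 mm above the thin end, mid-width, 6 mm from the flat face. z: thin end to head; x: flat face (goes on the shaft) to tapered face (goes to the hub). Shank 60 mm, 6 mm thick at the thin end, 11 mm under the head. Rightly in the keyway its axes match the keyway's and it lies there at x 6 mm, y 0, z = gap under head - 21 mm.
- key_head (a point): Centre of the key's head, 20 (x) x 14 (y) x 18 (z) mm, flush with the flat face, overhanging the tapered one; grip it across the 14 mm. In the nest (37 mm deep, 1 mm play) its underside is 23 mm above the block. Let go in the keyway, the key slides down by itself to a gap of about 18 mm under the head; from there the push needed grows from nothing to some 15 N at 6 mm and 25 N at the end, and it stays where driven.
- bar_center (a point): Brass tapping bar, 130 mm long, about 0.45 kg, upright in one of the block's two round holes (either one). Point on its axis, 65 mm from each end; z up from the nose. Nose 22 mm diameter, 45 mm long, in the hole; then a collar of 36 mm diameter, 8 mm thick, resting on the block; then the grip, 24 mm diameter, 77 mm long, its middle 26 mm above this point.
- bar_nose (a point): Centre of the flat striking end of the brass bar's nose, its lower end; same axes as the bar.
- punch_center (a point): Bystander: centring punch with blue grip, of the bar's length, collar and grip, in the block's other hole. Point on its axis, half-way up.
- block: Green change-over block, fixed: 70 mm wide (x), from y = -115 to +105 mm, 55 mm high; origin on its underside. Round holes 28 mm diameter, 48 mm deep, at x = 0, y = -75 and y = 0; key nest at y = +70 mm.
- sample_center (a point): Bystander: white sample bottle, 56 mm diameter, 130 mm high, standing; point at mid-height.
- spacer: Bystander: orange plastic spacer ring, 64 mm outside, 12 mm high, lying flat.
- driver: Bystander: screwdriver 190 mm long lying on the table.
- spanner: Bystander: spanner 170 mm long lying on the table.
- cap: Bystander: loose blue bottle cap, 24 mm diameter, 12 mm high.

How it is judged:
By the outcome, as a careful person would: the job done as asked, in the order asked, and still so for the second after the job is handed in, with the robot touching nothing.
It also fails if it takes over 72 s, if anything falls off the work surface, if the arm or the gripper's body presses on something with over 40 N, if the wrist force passes 120 N, or if a joint passes its speed limit or range.

### The arm

A 6-joint arm with a two-finger parallel gripper is mounted at the origin on the work surface. World frame = base frame: x ahead of the robot, y to its left, z up, the work surface at z = 0. Lengths are in m, angles in rad, forces in N, time in s.
With the tool pointing down it reaches from about 0.35 to 0.925 m from the base axis. Payload 6.4 kg.
Tool frame: the origin (TCP) lies midway between the tips of the shut fingers; the grasp point (between the pads) lies 19 mm behind it (pinch_z is the z of the grasp point in the tool frame, in m); z points along the fingers, x is the direction in which the jaws open and shut, and the axes are right-handed (so a half turn about z gives the same grasp; the last joint's range is limited). The gripper opens to 94 mm and grips with 3 to 60 N. Pads are 16 mm wide; open, the fingers measure 119 mm over their backs; the gripper's body (75 mm by 177 mm) begins 78 mm behind the grasp point.
Start: joints at [-1.418, 0.245, 1.558, -0, 1.339, -0.174], TCP at [0.209, -0.616, 0.205] pointing down, gripper open.
Joint ranges: [-3.13, 3.13], [-1.02, 2.26], [0.13, 2.54], [-0.95, 4.09], [0.21, 2.88], [-2.74, 2.74]. Speed limits (rad/s): [2.57, 2.57, 3.14, 3.14, 3.14, 3.14].

### API

Orientations are given as a unit quaternion [x, y, z, w].
In Python, from plant import read_state, camera, finish_job, pinch_z gives the robot as it stands.
- The arm moves only by the tool jog_arm, never from a script. Its argument "commands" is a list of rows, each a list of 6 numbers: the shift along the tool's x, y, z in m, then the turn, a rotation vector about the tool's x, y, z in degrees. In form: [[dx, dy, dz, rx, ry, rz], ...]. A call has 1 to 20 rows; each row is the pose to reach, as a shift and turn from the pose measured when the call began, along the tool's axes at that moment; what a row does not reach only later rows make up. A row lasts 1/10 s, in which the tool goes at most 50 mm and 8.59 degrees, less where a joint would pass 70% of its speed; a pose out of reach is approached as far as the arm can. A call with a gripper value outside its range is refused whole. "grip" is the gripper command: -1 is fully open, 1 is shut, values between are in proportion, set as the call begins (left out, the last holds). The fingers move at their own pace and stop on an object; the grip force is fixed at half the most. Time passes only in rows, so rows that repeat a pose let the fingers close. It gives the time, the measured TCP pose, the force and the opening at its end, in the units of the state.
- read_state(): the state, without advancing time (a new reading comes with each control period).
- camera(name): name is "side" or "top"; returns a dict with "img" (480x640x3 uint8, red, green, blue), "K" (3x3 intrinsics, pixels), "R" (3x3) and "t" (3): a world point X has camera coordinates R X + t. Camera axes: x right, y down, z forward; pixel columns grow to the right and rows downward; lengths in m; the calibration is good to about 2 mm. A picture is of the moment at which its call begins. There is no depth.
- finish_job(): hands the job in, once; it reports no verdict.
The state is a dict: "t": time; "joints": joint angles; "dq": joint speeds; "effort": joint torques, N m; "ee_pos": TCP position; "tcp_rot": TCP orientation; "ft_force": force on the tool from outside, world axes, zero at the start; "torque": the same for the moment, N m; "gripper_width": finger opening in m.
Only numpy, scipy, OpenCV 4.12 (cv2) and the standard library are available. Lean on these libraries where they do the work, as an engineer would, in place of code of your own. Each camera call takes 0.05 s, during which the arm holds its last target. There are 200 camera calls.

## Working session

There is one attempt and no reset: what is moved stays moved. The work goes in short steps, Python scripts to look and compute and a tool call to move; the robot and the scene stay as the last step left them, time stands still between calls to the robot, and variables do not carry over. Pictures are saved under pics/ and viewed, about 8 in all and at most 12, crops included, and the job is handed in when it is done.

Besides the shell and the picture viewer there is one more tool, called after "Call:" as name(argument=value, ...) on one line, values as JSON. jog_arm: Moves the arm, as the interface text tells. Its arguments: {"type":"object","properties":{"commands":{"type":"array"},"grip":{"type":"number"}},"required":["commands"]}

```bash
ls; mkdir -p pics
python3 - <<'E'
from plant import *
import cv2,numpy as np
for n in("top","side"):
    c=camera(n); cv2.imwrite(f"pics/{n}0.png",c["img"][:,:,::-1]); print(n,c["K"].tolist(),c["R"].round(4).tolist(),c["t"].round(4).tolist())
    np.savez(f"{n}0.npz",**c)
s=read_state();print(s,pinch_z)
E
```

```text
pics
top [[551.1478746677975, 0.0, 323.62930197435384], [0.0, 551.1478746677975, 232.78922893880787], [0.0, 0.0, 1.0]] [[-0.0085, -0.9999, -0.0093], [-0.9884, 0.0098, -0.1515], [0.1516, 0.0079, -0.9884]] [-0.0634, 0.5681, 1.1054]
side [[521.33461263639, 0.0, 322.94264758535735], [0.0, 521.33461263639, 243.08306199476078], [0.0, 0.0, 1.0]] [[-0.8896, -0.4567, -0.0043], [-0.2939, 0.5796, -0.7601], [0.3497, -0.6749, -0.6498]] [0.4561, 0.3207, 0.871]
{'t': 0.1, 'joints': array([-1.41810002e+00,  2.45737229e-01,  1.55888377e+00, -1.49279732e-05,
        1.33869578e+00, -1.74084203e-01]), 'dq': array([ 0.0004446 , -0.00177491, -0.00161843,  0.00068908,  0.00018085,
       -0.00012179]), 'effort': array([ 2.53742828e-04, -4.16913772e+01, -3.15523696e+01,  6.86784298e-02,
        3.09491716e-02, -5.89129513e-05]), 'ee_pos': array([ 0.20857517, -0.61505688,  0.20446452]), 'tcp_rot': array([ 8.12710854e-01, -5.82666564e-01, -6.08207424e-04, -6.10974675e-04]), 'ft_force': array([0.07889723, 0.22051747, 0.69139033]), 'torque': array([-0.00364331, -0.04584816,  0.00606832]), 'gripper_width': 0.09412754053920312} -0.0188
```

View pics/top0.png

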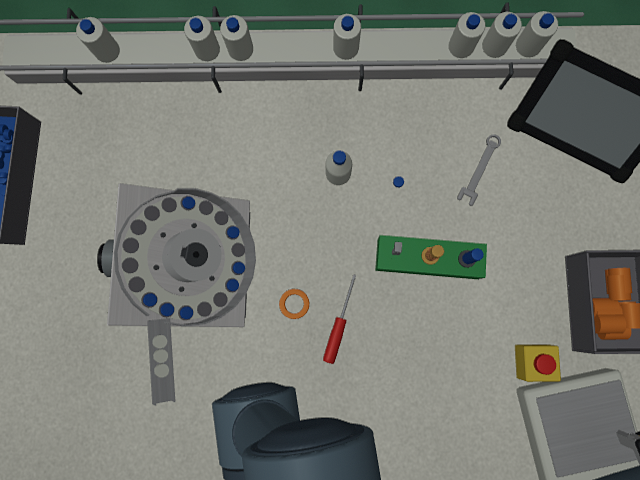

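View pics/side0.png

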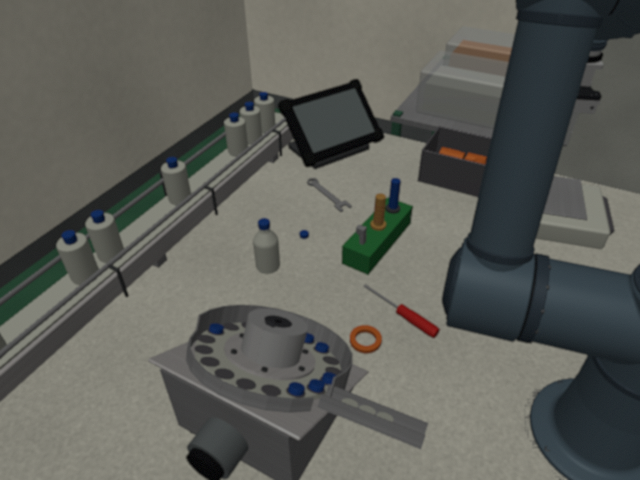

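Run:
```python
import cv2,numpy as np
t=cv2.imread("pics/top0.png");s=cv2.imread("pics/side0.png")
def cr(im,x,y,w,h): return cv2.resize(im[y:y+h,x:x+w],(400,300),interpolation=cv2.INTER_CUBIC)
a=np.hstack([cr(t,150,215,80,60),cr(s,230,290,80,60)]);b=np.hstack([cr(t,370,215,120,90),cr(s,335,170,120,90)])
cv2.imwrite("pics/m1.png",np.vstack([a,b]))
```

```text
(no output)
```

View pics/m1.png

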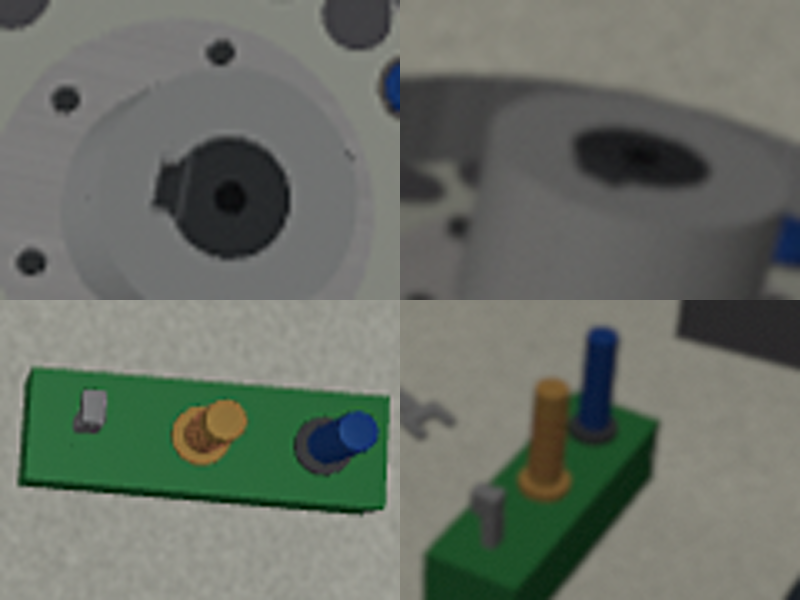

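```bash
cat > h.py <<'E'
import cv2,numpy as np
from plant import *
def load(n): return dict(np.load(n+"0.npz"))
def ray(c,p):
    d=c["R"].T@np.linalg.solve(c["K"],[p[0],p[1],1.]); return -c["R"].T@c["t"],d/np.linalg.norm(d)
def onz(c,p,z):
    o,d=ray(c,p); return o+d*(z-o[2])/d[2]
def onplane(c,p,q,n):
    o,d=ray(c,p); return o+d*((q-o)@n)/(d@n)
def tri(a,p,b,q):
    o1,d1=ray(a,p);o2,d2=ray(b,q)
    s=np.linalg.lstsq(np.c_[d1,-d2],o2-o1,rcond=None)[0]
    A,B=o1+s[0]*d1,o2+s[1]*d2
    return (A+B)/2,np.linalg.norm(A-B)
def proj(c,X):
    u=c["K"]@(c["R"]@np.asarray(X)+c["t"]); return u[:2]/u[2]
E
python3 - <<'E'
from h import *
T,S=load("top"),load("side")
def cents(c,lo,hi,roi):
    h=cv2.cvtColor(c["img"],cv2.COLOR_RGB2HSV);m=cv2.inRange(h,lo,hi);k=np.zeros_like(m);x,y,w,hh=roi;k[y:y+hh,x:x+w]=255;return m&k,h
m,h=cents(T,(45,80,20),(80,255,255),(360,220,140,70))
v=h[:,:,2][m>0];print("green V pct",np.percentile(v,[2,10,25,50,75,98]))
mt=m&cv2.inRange(h[:,:,2],int(np.median(v)*.85),255)
cn=max(cv2.findContours(mt,0,2)[0],key=cv2.contourArea)
r=cv2.minAreaRect(cn);b=cv2.boxPoints(r);print(b.round(1).tolist())
W=np.array([onz(T,p,.055) for p in b]);print(W.round(4).tolist(),[np.linalg.norm(W[i]-W[i-1]).round(4) for i in range(4)],W.mean(0))
P=lambda p,o=(150,215),s=5.:((p[0]+.5)/s+o[0]-.5,(p[1]+.5)/s+o[1]-.5)
# sorter plate corners
for a,b in [((121,184),(152,362)),((109,325),(300,440)),((245,327),(368,372))]:
    print("plate",*tri(T,a,S,b))
print("shaft",onz(T,P((231,197)),.185), tri(T,P((231,197)),S,P((640,156),(150,290))))
# bar top
Q=lambda p,o,s=10/3:((p[0]+.5)/s+o[0]-.5,(p[1]+.5)/s+o[1]-.5)
t=Q((227,420),(370,125));s=Q((552,387),(215,80));print("bartop",onz(T,t,.14),tri(T,t,S,s))
t=Q((358,432),(370,125));s=Q((602,336),(215,80));print("punch",onz(T,t,.14),tri(T,t,S,s))
t=Q((94,404),(370,125));s=Q((487,489),(215,80));print("key",onz(T,t,.096),tri(T,t,S,s))
t=T["img"][:,:,::-1];s=S["img"][:,:,::-1]
cr=lambda im,x,y,w,h:cv2.resize(im[y:y+h,x:x+w],(400,300),interpolation=cv2.INTER_CUBIC)
cv2.imwrite("pics/m2.png",np.vstack([np.hstack([cr(t,380,232,40,30),cr(s,345,212,40,30)]),np.hstack([cr(t,160,235,48,36),cr(s,282,305,48,36)])]))
E
```

```text
green V pct [ 35.   81.6 103.  105.  107.  112. ]
[[376.79998779296875, 268.0], [379.5, 234.8000030517578], [487.6000061035156, 243.8000030517578], [484.79998779296875, 277.0]]
[[0.492, -0.1765, 0.055], [0.5603, -0.1837, 0.055], [0.5395, -0.4046, 0.055], [0.4716, -0.3954, 0.055]] [np.float64(0.2198), np.float64(0.0688), np.float64(0.2218), np.float64(0.0685)] [ 0.51584955 -0.29004527  0.055     ]
plate [0.64125295 0.3072614  0.17681485] 0.003869665253582164
plate [0.38294874 0.31641152 0.17994077] 0.0002884316343363175
plate [0.37624253 0.09189204 0.05108619] 0.0016540217826084612
shaft [0.50905862 0.1627104  0.185     ] (array([0.50864498, 0.16188443, 0.18837347]), np.float64(4.48168057577685e-05))
bartop [ 0.51628539 -0.28508655  0.14      ] (array([ 0.51594846, -0.28451119,  0.142875  ]), np.float64(6.834738413363146e-06))
punch [ 0.50872772 -0.35891858  0.14      ] (array([ 0.50885656, -0.35850132,  0.14124876]), np.float64(0.0005576306866223489))
key [ 0.53179729 -0.2155442   0.096     ] (array([ 0.53067061, -0.21510197,  0.10076164]), np.float64(0.0010829766936959167))
```

View pics/m2.png

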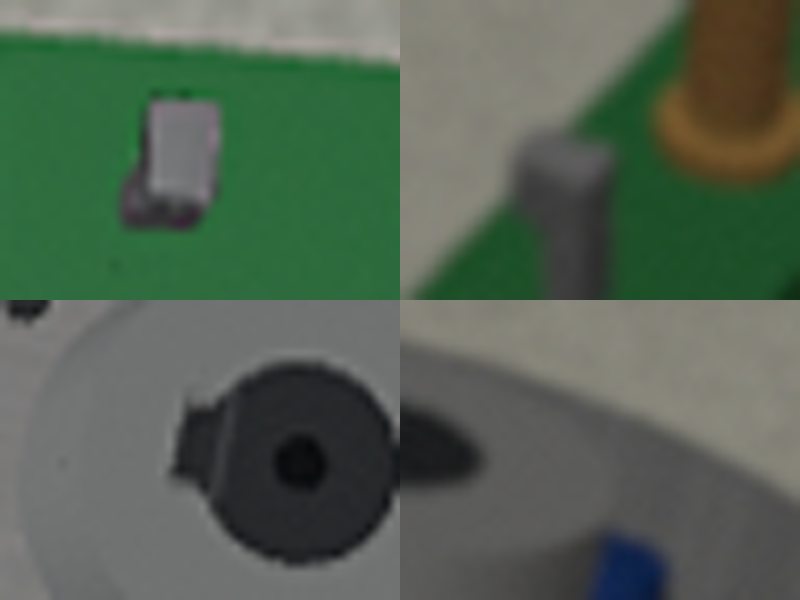

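Run:
```python
from h import *
T=load("top");up=np.array([.033,.9995,0]);z=-.5*up+np.array([0,0,.866]);z/=np.linalg.norm(z)
P=lambda x,y:((x+.5)/8.3333+159.5,(y-300+.5)/8.3333+234.5)
q=onz(T,P(300,462),.185)
u0=.866*up+np.array([0,0,.5]);v0=np.cross(z,u0)
for n,p in dict(c=(300,462),shL=(202,462),shR=(398,462),shT=(300,362),shB=(300,565),floorT=(238,395),floorB=(212,495),roofT=(189,403),roofB=(173,478),slotT=(215,402),slotB=(195,488)).items():
    X=onplane(T,P(*p),q,z)-q; print(n,(X@u0*1e3).round(1),(X@v0*1e3).round(1))
# dark blob contour
g=cv2.cvtColor(T["img"],cv2.COLOR_RGB2GRAY)
big=cv2.resize(g[225:285,160:240],None,fx=8,fy=8,interpolation=cv2.INTER_CUBIC)
m=(big<75).astype(np.uint8);cs=cv2.findContours(m,0,1)[0]
c=max([c for c in cs if cv2.pointPolygonTest(c,(37*8,29*8),False)>0],key=cv2.contourArea)[:,0,:]
A=np.array([onplane(T,((x+.5)/8+159.5,(y+.5)/8+224.5),q,z)-q for x,y in c])*1e3
uv=np.c_[A@u0,A@v0]
s=uv[uv[:,0]<8]
x,res,_,_=np.linalg.lstsq(np.c_[2*s,np.ones(len(s))],(s**2).sum(1),rcond=None)
print("circle",x[:2],np.sqrt(x[2]+x[:2]@x[:2]));d=uv-x[:2];r=np.hypot(*d.T);a=np.degrees(np.arctan2(d[:,1],d[:,0]))
k=r>25;print("notch ang",a[k].min(),a[k].max(),a[k].mean(),r.max(),"res",np.abs(r[uv[:,0]<8]-np.median(r[uv[:,0]<8])).max())
C=q+(u0*x[0]+v0*x[1])/1e3;C=onz(T,proj(T,C),.185);print("centre",C,"q",q)
```

```text
c -0.0 -0.0
shL 21.4 1.7
shR -21.9 -1.7
shT 1.3 -21.9
shB -1.4 22.4
floorT 14.5 -13.5
floorB 18.8 8.6
roofT 25.0 -10.9
roofB 27.4 5.6
slotT 19.4 -11.6
slotB 22.6 7.4
circle [-0.14111871  0.21510153] 22.106643511598538
notch ang -24.93522878021771 13.443173961444291 -5.3857072590238735 28.433520509075223 res 0.534536402377519
centre [0.50883543 0.1630148  0.185     ] q [0.50906265 0.16314696 0.185     ]
```

```bash
cat >> h.py <<'E'
from scipy.spatial.transform import Rotation as Ro
up=np.array([.033,.9995,0]);zk=-.5*up+np.array([0,0,.866]);zk/=np.linalg.norm(zk)
u0=np.cross(np.cross(zk,up),zk);u0/=np.linalg.norm(u0);v0=np.cross(zk,u0)
A=np.radians(-6.5);xk=np.cos(A)*u0+np.sin(A)*v0;yk=np.cross(zk,xk)
KW=np.array([.5088,.1630,.185])+.018*xk; Rk=np.c_[xk,yk,zk]
yb=np.array([.0937,.9956,0]);xb=np.array([.9956,-.0937,0]);BAR=np.array([.5163,-.2850])
def tool(x,y,z): return np.c_[-y,-x,-z]      # tool axes for object axes: tool x=-y, y=-x, z=-z
Rblk=tool(xb,yb,np.array([0,0,1.])); Rkw=tool(xk,yk,zk)
def delta(grasp,R):
    "tool-frame row to bring grasp point (world) and orientation R"
    s=read_state();R0=Ro.from_quat(s["tcp_rot"]).as_matrix();tcp=np.asarray(grasp)+R[:,2]*(-pinch_z)
    return np.r_[(R0.T@(tcp-s["ee_pos"])),np.degrees(Ro.from_matrix(R0.T@R).as_rotvec())].round(4)
def now():
    s=read_state();R=Ro.from_quat(s["tcp_rot"]).as_matrix()
    return s["ee_pos"]+R[:,2]*pinch_z,R,s
E
python3 - <<'E'
from h import *
np.set_printoptions(suppress=True)
T,S=load("top"),load("side")
H=onz(T,(398.0,246.5),.096);print(H,tri(T,(398.,246.5),S,(361.,226.7)))
d=(H[:2]-BAR)*1e3;print("block-local head",d@xb[:2],d@yb[:2])
print("KW",KW,"\n",Rk)
for z in (.22,.12,.089): print(delta([.5295,-.2156,z],Rblk))
E
```

```text
[ 0.53049988 -0.21580286  0.096     ] (array([ 0.52980555, -0.21537985,  0.09983425]), np.float64(0.00043651879830285215))
block-local head 7.653625837869271 70.22320394555962
KW [0.51134763 0.17841229 0.19394264] 
 [[ 0.1415349  -0.98979574 -0.01650018]
 [ 0.85623842  0.13076806 -0.49975542]
 [ 0.49681348  0.05660475  0.86600939]]
[-0.2753 -0.4322  0.0039  0.0044  0.0994 24.0998]
[-0.2751 -0.4321  0.1039  0.0044  0.0994 24.0998]
[-0.2751 -0.4321  0.1349  0.0044  0.0994 24.0998]
```

Call:
jog_arm(commands=[[-0.275,-0.432,0,0,0,24.1],[-0.275,-0.432,0,0,0,24.1],[-0.275,-0.432,0,0,0,24.1],[-0.275,-0.432,0,0,0,24.1],[-0.275,-0.432,0,0,0,24.1],[-0.275,-0.432,0,0,0,24.1],[-0.275,-0.432,0,0,0,24.1],[-0.275,-0.432,0,0,0,24.1],[-0.275,-0.432,0,0,0,24.1],[-0.275,-0.432,0,0,0,24.1],[-0.275,-0.432,0,0,0,24.1],[-0.275,-0.432,0,0,0,24.1],[-0.275,-0.432,0,0,0,24.1],[-0.275,-0.432,0.05,0,0.1,24.1],[-0.275,-0.432,0.08,0,0.1,24.1],[-0.275,-0.432,0.09,0,0.1,24.1]], grip=0.15)

```text
t: 1.7
ee_pos: [0.5262, -0.2161, 0.1112]
tcp_rot: [-0.672, 0.74, 0.003, -0.001]
ft_force: [-0.1, 0.6, -0.4]
gripper_width: 0.0404
```

Run:
```python
from h import *
np.set_printoptions(suppress=True)
g,R,s=now();print(g,s["t"],s["gripper_width"],s["joints"].round(2))
print(delta([.529,-.2156,.089],Rblk))
t=camera("top")["img"][225:285,360:440,::-1];u=camera("side")["img"][195:255,325:405,::-1]
cv2.imwrite("pics/m3.png",np.hstack([cv2.resize(i,(400,300),interpolation=2) for i in(t,u)]))
```

```text
[ 0.52626848 -0.21612488  0.12997862] 1.7 0.04035706295758614 [-0.59  0.17  1.83 -0.    1.15  1.08]
[-0.0006 -0.003   0.041   0.3618  0.1669 -0.1586]
```

View pics/m3.png

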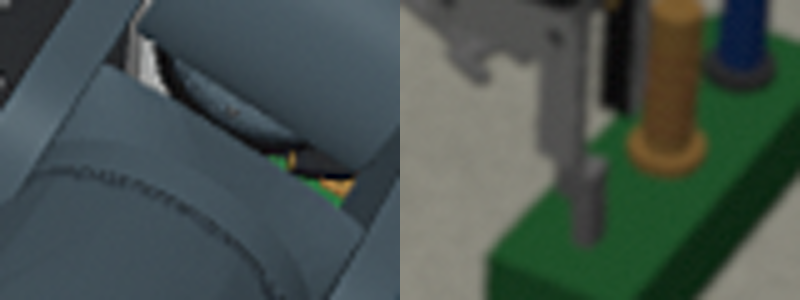

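Call:
jog_arm(commands=[[-0.0006,-0.003,0.01,0.36,0.17,-0.16],[-0.0006,-0.003,0.025,0.36,0.17,-0.16],[-0.0006,-0.003,0.041,0.36,0.17,-0.16],[-0.0006,-0.003,0.041,0.36,0.17,-0.16],[-0.0006,-0.003,0.041,0.36,0.17,-0.16]])

```text
t: 2.3
ee_pos: [0.5305, -0.2159, 0.0721]
tcp_rot: [-0.673, 0.739, -0.001, 0.0]
ft_force: [-0.2, 0.7, -0.1]
gripper_width: 0.0397
```

Call:
jog_arm(commands=[[0,0,0,0,0,0],[0,0,0,0,0,0],[0,0,0,0,0,0],[0,0,0,0,0,0],[0,0,0,0,0,0],[0,0,0,0,0,0],[0,0,0,0,0,0]], grip=1)

```text
t: 3.0
ee_pos: [0.5308, -0.2163, 0.0725]
tcp_rot: [-0.673, 0.739, -0.002, 0.0]
ft_force: [-0.1, -1.2, 1.9]
gripper_width: 0.014
```

Run:
```python
from h import *
np.set_printoptions(suppress=True)
g,R,s=now();print(g,s["t"],s["gripper_width"],s["ft_force"])
print(delta([.529,-.2156,.089],Rblk), np.degrees(np.arctan2(R[1,0],R[0,0])))
```

```text
[ 0.53075087 -0.21621887  0.0912966 ] 3.0 0.014038610131912639 [-0.08661619 -1.24672673  1.8986148 ]
[-0.0005  0.0019  0.0023 -0.1734 -0.1028  0.0487] -95.3279486758112
```

Call:
jog_arm(commands=[[0,0,-0.02,0,0,0],[0,0,-0.05,0,0,0],[0,0,-0.1,0,0,0],[0,0,-0.15,0,0,0],[0,0,-0.19,0,0,0],[0,0,-0.19,0,0,0],[0,0,-0.19,0,0,0]])

```text
t: 3.7
ee_pos: [0.5303, -0.2157, 0.2626]
tcp_rot: [-0.673, 0.739, -0.002, 0.001]
ft_force: [0.0, 0.8, -1.5]
gripper_width: 0.014
```

```bash
cat >> h.py <<'E'
def kw(x,y,z): return KW+Rk@(np.array([x,y,z])/1e3)
E
python3 - <<'E'
from h import *
np.set_printoptions(suppress=True)
g,R,s=now();print(g,s["t"],s["gripper_width"],s["ft_force"])
print(delta(kw(11.8,0,150),Rkw)); print(delta(kw(11.8,0,88),Rkw))
E
```

```text
[ 0.53021807 -0.21563298  0.28144041] 3.7 0.014041390280178388 [ 0.00408977  0.758186   -1.52124033]
[ -0.3353   0.0506  -0.0516  21.1512 -25.5151 -84.7059]
[ -0.3663   0.0526   0.0021  21.1512 -25.5151 -84.7059]
```

Call:
jog_arm(commands=[[-0.335,0.051,-0.052,21.15,-25.5,-84.7],[-0.335,0.051,-0.052,21.15,-25.5,-84.7],[-0.335,0.051,-0.052,21.15,-25.5,-84.7],[-0.335,0.051,-0.052,21.15,-25.5,-84.7],[-0.335,0.051,-0.052,21.15,-25.5,-84.7],[-0.335,0.051,-0.052,21.15,-25.5,-84.7],[-0.335,0.051,-0.052,21.15,-25.5,-84.7],[-0.335,0.051,-0.052,21.15,-25.5,-84.7],[-0.335,0.051,-0.052,21.15,-25.5,-84.7],[-0.335,0.051,-0.052,21.15,-25.5,-84.7],[-0.335,0.051,-0.052,21.15,-25.5,-84.7],[-0.335,0.051,-0.052,21.15,-25.5,-84.7],[-0.335,0.051,-0.052,21.15,-25.5,-84.7],[-0.335,0.051,-0.052,21.15,-25.5,-84.7],[-0.345,0.0515,-0.034,21.15,-25.5,-84.7],[-0.356,0.052,-0.016,21.15,-25.5,-84.7],[-0.3663,0.0526,0.002,21.15,-25.5,-84.7],[-0.3663,0.0526,0.002,21.15,-25.5,-84.7],[-0.3663,0.0526,0.002,21.15,-25.5,-84.7]])

```text
t: 5.6
ee_pos: [0.5117, 0.1541, 0.2601]
tcp_rot: [0.963, -0.071, -0.01, -0.259]
ft_force: [-0.7, -0.6, -1.1]
gripper_width: 0.0137
```

Run:
```python
from h import *
np.set_printoptions(suppress=True)
g,R,s=now();print(g,s["t"],s["gripper_width"],s["ft_force"],s["joints"].round(2))
print((Rk.T@(g-KW)*1e3).round(2), delta(kw(11.8,0,88),Rkw))
a=camera("top");b=camera("side");np.savez("topA.npz",**a);np.savez("sideA.npz",**b)
# where tip ought to be
for c in(a,b): print(proj(c,KW),proj(c,kw(0,0,15)),proj(c,kw(6,0,15)))
t=a["img"][220:280,150:230,::-1];u=b["img"][270:330,225:305,::-1]
cv2.imwrite("pics/m4.png",np.hstack([cv2.resize(i,(400,300),interpolation=2) for i in(t,u)]))
```

```text
[0.51142867 0.14469579 0.27638785] 5.6 0.013653882657699696 [-0.70005194 -0.63145358 -1.09648047] [-0.2  -0.11  1.9   0.52  1.46 -0.14]
[12.1   0.18 88.25] [0.0002 0.0003 0.0002 0.015  0.0038 0.0005]
[185.94739763 252.25593524] [188.27962441 251.50215589] [184.9768718  250.85547391]
[270.3310132 325.0887326] [272.44117434 316.22543714] [270.07366298 316.99867669]
```

View pics/m4.png

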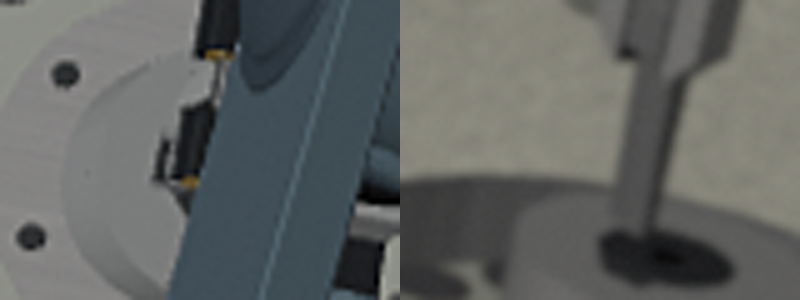

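Run:
```python
from h import *
S=load("side");T=load("top")
print("shaft centre",proj(S,KW-.018*xk))
for y in(-8.5,8.5): print("roof corner",y,proj(S,kw(9.5,y,0)))
for x,y in((0,-7),(0,7),(6,-7),(6,7)): print("tip",x,y,proj(S,kw(x+.7,y+.2,15)))
b=dict(np.load("sideA.npz"))
cr=lambda im:cv2.resize(im[305:335,255:295,::-1],(400,300),interpolation=2)
o=np.hstack([cr(S["img"]),cr(b["img"])]); o=cv2.convertScaleAbs(o,alpha=2.2,beta=-20)
cv2.imwrite("pics/m5.png",o)
```

```text
shaft centre [277.26572176 322.6708546 ]
roof corner -8.5 [262.29679043 324.19069194]
roof corner 8.5 [270.87300236 328.63648129]
tip 0 -7 [268.74464376 314.59314612]
tip 0 7 [275.81971443 318.15353509]
tip 6 -7 [266.36119987 315.35340281]
tip 6 7 [273.46208319 318.94312554]
```

View pics/m5.png

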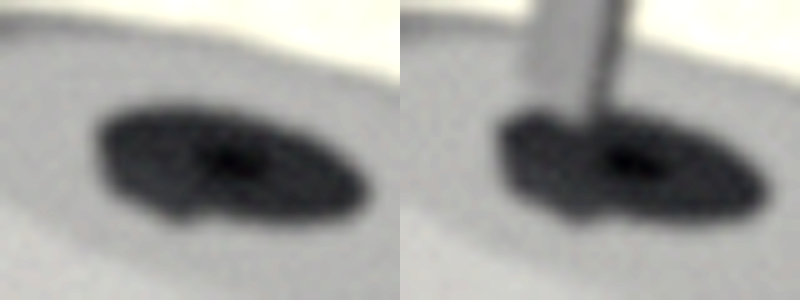

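Call:
jog_arm(commands=[[0,0,0.005,0,0,0],[0,0,0.01,0,0,0],[0,0,0.014,0,0,0],[0,0,0.018,0,0,0],[0,0,0.021,0,0,0],[0,0,0.024,0,0,0],[0,0,0.024,0,0,0]])

```text
t: 6.4
ee_pos: [0.5127, 0.1655, 0.2396]
tcp_rot: [0.963, -0.071, -0.01, -0.258]
ft_force: [0.4, -0.9, -2.7]
gripper_width: 0.0133
```

```bash
cat > st.py <<'E'
from h import *
np.set_printoptions(suppress=True)
g,R,s=now();print("t",s["t"],"w",s["gripper_width"],"F_kw",(Rk.T@s["ft_force"]).round(2),"T",(Rk.T@s["torque"]).round(2))
print("g_kw",(Rk.T@(g-KW)*1e3).round(2), "rot to kw",np.degrees(Ro.from_matrix(R.T@Rkw).as_rotvec()).round(2))
E
python3 st.py
```

```text
t 6.4 w 0.01331929088173524 F_kw [-2.06 -0.62 -1.88] T [-0.15  0.76  0.04]
g_kw [11.83 -0.41 64.8 ] rot to kw [ 0.06 -0.09  0.01]
```

Call:
jog_arm(commands=[[-0.0002,0.0002,0.004,0,0,0],[-0.0004,0.0004,0.008,0,0,0],[-0.0004,0.0006,0.012,0,0,0],[-0.0004,0.0006,0.016,0,0,0],[-0.0004,0.0006,0.02,0,0,0],[-0.0004,0.0006,0.0225,0,0,0],[-0.0004,0.0006,0.0225,0,0,0],[-0.0004,0.0006,0.0225,0,0,0]])

```text
t: 7.2
ee_pos: [0.5124, 0.1756, 0.2187]
tcp_rot: [0.964, -0.071, -0.01, -0.257]
ft_force: [-0.6, -3.8, -2.7]
gripper_width: 0.014
```

```bash
python3 st.py
```

```text
t 7.2 w 0.013951829293359523 F_kw [-4.74 -0.03 -0.43] T [-0.3   1.6  -0.03]
g_kw [10.1   0.   41.67] rot to kw [ 0.19 -0.07 -0.02]
```

Call:
jog_arm(commands=[[0,0.0,0,0,0,0],[0,0,0,0,0,0],[0,0,0,0,0,0],[0,0,0,0,0,0],[0,0,0,0,0,0],[0,0,0,0,0,0],[0,0,-0.03,0,0,0],[0,0,-0.07,0,0,0],[0,0,-0.11,0,0,0],[0,0,-0.15,0,0,0],[0,0,-0.15,0,0,0],[0,0,-0.15,0,0,0]], grip=0.15)

```text
t: 8.4
ee_pos: [0.5101, 0.1007, 0.3494]
tcp_rot: [0.964, -0.071, -0.009, -0.257]
ft_force: [-0.2, 0.1, -0.1]
gripper_width: 0.04
```

Run:
```python
exec(open("st.py").read())
b=camera("side");a=camera("top")
cr=lambda im,x,y,w,h:cv2.resize(im[y:y+h,x:x+w,::-1],(400,300),interpolation=2)
for n,X in dict(KW=kw(0,0,0),topc18=kw(10,0,36),top0c=kw(0,0,36)).items(): print(n,proj(a,X),proj(b,X))
cv2.imwrite("pics/m6.png",np.hstack([cr(a["img"],160,225,64,48),cr(b["img"],245,280,64,48)]))
z=s["ee_pos"];print(delta([BAR[0],BAR[1],.24],Rblk),delta([BAR[0],BAR[1],.087],Rblk))
```

```text
t 8.4 w 0.04002573767280866 F_kw [ 0.03  0.17 -0.15] T [-0.09  0.23  0.07]
g_kw [ 10.58  -0.1  192.25] rot to kw [ 0.2  -0.17 -0.03]
KW [185.94739763 252.25593524] [270.3310132 325.0887326]
topc18 [186.0470527 249.3072339] [271.47134297 304.85347725]
top0c [191.65016938 250.41279047] [275.426332  303.6868998]
[  0.0651   0.3928  -0.0827 -21.0279  25.2319  84.7965] [  0.0741   0.4684   0.05   -21.0279  25.2319  84.7965]
```

View pics/m6.png

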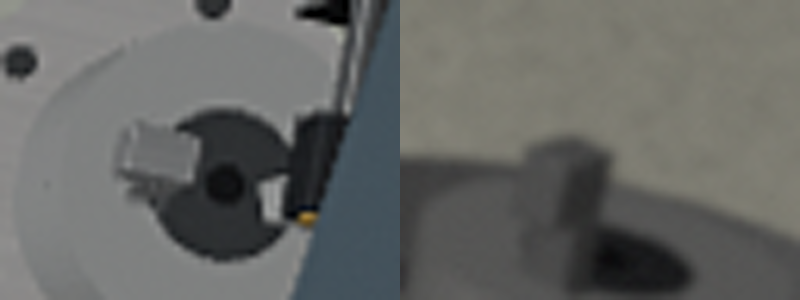

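Call:
jog_arm(commands=[[0.065,0.393,-0.083,-21,25.2,84.8],[0.065,0.393,-0.083,-21,25.2,84.8],[0.065,0.393,-0.083,-21,25.2,84.8],[0.065,0.393,-0.083,-21,25.2,84.8],[0.065,0.393,-0.083,-21,25.2,84.8],[0.065,0.393,-0.083,-21,25.2,84.8],[0.065,0.393,-0.083,-21,25.2,84.8],[0.065,0.393,-0.083,-21,25.2,84.8],[0.065,0.393,-0.083,-21,25.2,84.8],[0.065,0.393,-0.083,-21,25.2,84.8],[0.065,0.393,-0.083,-21,25.2,84.8],[0.065,0.393,-0.083,-21,25.2,84.8],[0.065,0.393,-0.083,-21,25.2,84.8],[0.065,0.393,-0.083,-21,25.2,84.8],[0.065,0.393,-0.083,-21,25.2,84.8],[0.065,0.393,-0.083,-21,25.2,84.8],[0.067,0.413,-0.05,-21,25.2,84.8],[0.069,0.423,-0.03,-21,25.2,84.8],[0.069,0.423,-0.03,-21,25.2,84.8],[0.069,0.423,-0.03,-21,25.2,84.8]])

```text
t: 10.5
ee_pos: [0.5167, -0.2854, 0.1608]
tcp_rot: [-0.673, 0.739, 0.0, 0.0]
ft_force: [0.4, -0.1, 0.4]
gripper_width: 0.0397
```

Run:
```python
from h import *
np.set_printoptions(suppress=True)
g,R,s=now();print(g,s["t"],s["gripper_width"],s["ft_force"])
print(delta([BAR[0],BAR[1],.087],Rblk))
```

```text
[ 0.51665543 -0.28540192  0.17958   ] 10.5 0.039688394719514866 [ 0.37360509 -0.06808814  0.44821652]
[-0.0003  0.0004  0.0926 -0.0065  0.0385 -0.001 ]
```

Call:
jog_arm(commands=[[-0.0003,0.0004,0.02,0,0,0],[-0.0003,0.0004,0.045,0,0,0],[-0.0003,0.0004,0.07,0,0,0],[-0.0003,0.0004,0.085,0,0,0],[-0.0003,0.0004,0.091,0,0,0],[-0.0003,0.0004,0.091,0,0,0],[-0.0003,0.0004,0.091,0,0,0]])

```text
t: 11.2
ee_pos: [0.5172, -0.2857, 0.0713]
tcp_rot: [-0.673, 0.739, -0.001, 0.0]
ft_force: [0.2, -0.3, 0.5]
gripper_width: 0.0399
```

Call:
jog_arm(commands=[[0,0,0,0,0,0],[0,0,0,0,0,0],[0,0,0,0,0,0],[0,0,0,0,0,0],[0,0,0,0,0,0],[0,0,0,0,0,0],[0,0,0,0,0,0]], grip=1)

```text
t: 11.9
ee_pos: [0.5179, -0.2863, 0.0724]
tcp_rot: [-0.673, 0.739, -0.002, 0.001]
ft_force: [-1.0, 0.0, 5.8]
gripper_width: 0.0236
```

Run:
```python
from h import *
np.set_printoptions(suppress=True)
g,R,s=now();print(g,s["t"],s["gripper_width"],s["ft_force"])
```

```text
[ 0.51780613 -0.28627691  0.09117856] 11.9 0.023634456955661232 [-1.00157829  0.01099877  5.84840442]
```

Call:
jog_arm(commands=[[0,0,-0.015,0,0,0],[0,0,-0.035,0,0,0],[0,0,-0.06,0,0,0],[0,0,-0.1,0,0,0],[0,0,-0.15,0,0,0],[0,0,-0.2,0,0,0],[0,0,-0.25,0,0,0],[0,0,-0.25,0,0,0],[0,0,-0.25,0,0,0]])

```text
t: 12.8
ee_pos: [0.5168, -0.2855, 0.3224]
tcp_rot: [-0.673, 0.739, -0.002, 0.001]
ft_force: [0.4, -0.2, -5.3]
gripper_width: 0.0235
```

Run:
```python
from h import *
np.set_printoptions(suppress=True)
g,R,s=now();print(g,s["t"],s["gripper_width"],s["ft_force"],s["torque"])
print(delta(kw(9.5,0,200),Rkw)); print(delta(kw(9.5,0,150),Rkw))
```

```text
[ 0.51668805 -0.2854589   0.34122188] 12.8 0.023544902547351126 [ 0.38866303 -0.15996965 -5.3190218 ] [ 0.0195276   0.07487367 -0.01055974]
[ -0.3791   0.0426  -0.0341  21.1442 -25.5435 -84.7448]
[ -0.4041   0.0443   0.0092  21.1442 -25.5435 -84.7448]
```

Call:
jog_arm(commands=[[-0.379,0.0426,-0.034,21.14,-25.54,-84.7],[-0.379,0.0426,-0.034,21.14,-25.54,-84.7],[-0.379,0.0426,-0.034,21.14,-25.54,-84.7],[-0.379,0.0426,-0.034,21.14,-25.54,-84.7],[-0.379,0.0426,-0.034,21.14,-25.54,-84.7],[-0.379,0.0426,-0.034,21.14,-25.54,-84.7],[-0.379,0.0426,-0.034,21.14,-25.54,-84.7],[-0.379,0.0426,-0.034,21.14,-25.54,-84.7],[-0.379,0.0426,-0.034,21.14,-25.54,-84.7],[-0.379,0.0426,-0.034,21.14,-25.54,-84.7],[-0.379,0.0426,-0.034,21.14,-25.54,-84.7],[-0.379,0.0426,-0.034,21.14,-25.54,-84.7],[-0.379,0.0426,-0.034,21.14,-25.54,-84.7],[-0.379,0.0426,-0.034,21.14,-25.54,-84.7],[-0.389,0.0433,-0.017,21.14,-25.54,-84.7],[-0.404,0.0443,0.009,21.14,-25.54,-84.7],[-0.404,0.0443,0.009,21.14,-25.54,-84.7],[-0.404,0.0443,0.009,21.14,-25.54,-84.7]])

```text
t: 14.6
ee_pos: [0.5101, 0.1211, 0.3125]
tcp_rot: [0.963, -0.071, -0.011, -0.259]
ft_force: [0.2, -0.4, -3.0]
gripper_width: 0.0237
```

Run:
```python
exec(open("st.py").read())
b=camera("side")
for n,X in dict(nose=kw(8.,0,g@zk*0+(Rk.T@(g-KW))[2]*1e3-81.2),bartop=kw(8.,0,(Rk.T@(g-KW))[2]*1e3+48.8),head=kw(10,0,36)).items(): print(n,proj(b,X))
cv2.imwrite("pics/m7.png",cv2.resize(b["img"][225:345,210:370,::-1],(640,480),interpolation=2))
```

```text
t 14.6 w 0.023708807765890762 F_kw [-1.85 -0.46 -2.42] T [-0.1   0.62  0.04]
g_kw [  9.64   0.41 150.15] rot to kw [ 0.01  0.04 -0.05]
nose [277.03823211 284.46635186]
bartop [296.7972849  200.97389662]
head [271.47134297 304.85347725]
```

View pics/m7.png

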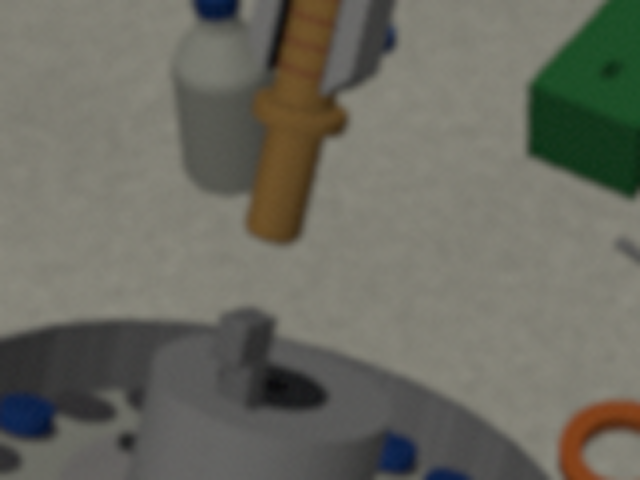

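Call:
jog_arm(commands=[[0.0004,0,0.015,0,0,0],[0.0004,0,0.027,0,0,0],[0.0004,0,0.033,0,0,0],[0.0004,0,0.037,0,0,0],[0.0004,0,0.04,0,0,0],[0.0004,0,0.041,0,0,0],[0.0004,0,0.041,0,0,0]])

```text
t: 15.35
ee_pos: [0.5131, 0.1393, 0.281]
tcp_rot: [0.964, -0.07, -0.008, -0.257]
ft_force: [-4.1, -10.6, 9.2]
gripper_width: 0.0237
```

```bash
python3 st.py
```

```text
t 15.35 w 0.023670537372230138 F_kw [-5.09  3.22 13.32] T [0.71 1.45 0.04]
g_kw [ 10.07  -1.86 113.7 ] rot to kw [ 0.21 -0.31  0.1 ]
```

Call:
jog_arm(commands=[[-0.001,0,-0.02,0,0,0],[-0.0015,0,-0.037,0,0,0],[-0.0015,0,-0.037,0,0,0],[-0.0015,0,-0.037,0,0,0]])

```text
t: 15.75
ee_pos: [0.5108, 0.1213, 0.3127]
tcp_rot: [0.964, -0.071, -0.008, -0.257]
ft_force: [-0.3, 0.3, -4.4]
gripper_width: 0.0235
```

Run:
```python
exec(open("st.py").read())
b=camera("side")
cv2.imwrite("pics/m8.png",cv2.resize(b["img"][225:345,210:370,::-1],(640,480),interpolation=2))
```

```text
t 15.75 w 0.023483761726786827 F_kw [-1.93  0.09 -3.96] T [-0.09  0.63  0.01]
g_kw [ 10.04  -0.13 150.19] rot to kw [ 0.21 -0.3   0.09]
```

View pics/m8.png

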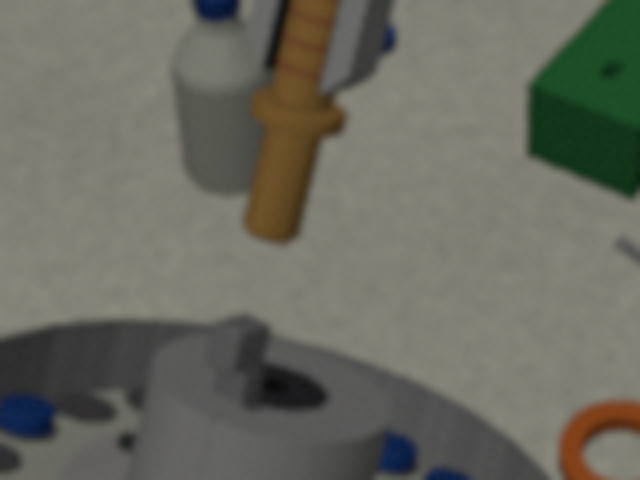

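Call:
jog_arm(commands=[[-0.001,0,0.015,0,0,0],[-0.001,0,0.03,0,0,0],[-0.0015,0,0.037,0,0,0],[-0.0025,0,0.04,0,0,0],[-0.0035,0,0.042,0,0,0],[-0.004,0,0.044,0,0,0],[-0.0045,0,0.045,0,0,0]])

```text
t: 16.5
ee_pos: [0.5097, 0.1415, 0.2785]
tcp_rot: [0.965, -0.07, -0.004, -0.254]
ft_force: [-5.1, -21.1, 23.2]
gripper_width: 0.0237
```

```bash
python3 st.py
```

```text
t 16.5 w 0.023692365842887746 F_kw [-7.31  3.63 30.74] T [ 0.92  2.02 -0.05]
g_kw [ 10.34   1.85 110.53] rot to kw [ 0.53 -0.73  0.31]
```

Call:
jog_arm(commands=[[0.001,0,-0.02,0,0,0],[0.002,0,-0.04,0,0,0],[0.002,0,-0.04,0,0,0],[0.002,0,-0.04,0,0,0]])

```text
t: 16.9
ee_pos: [0.51, 0.1222, 0.3118]
tcp_rot: [0.965, -0.07, -0.005, -0.254]
ft_force: [-0.8, 0.3, -5.5]
gripper_width: 0.0234
```

Run:
```python
exec(open("st.py").read())
b=camera("side");a=camera("top")
np.savez("sideB.npz",**b)
cr=lambda im,x,y,w,h:cv2.convertScaleAbs(cv2.resize(im[y:y+h,x:x+w,::-1],(400,300),interpolation=2),alpha=1.5)
cv2.imwrite("pics/m9.png",np.hstack([cr(a["img"],150,220,80,60),cr(b["img"],245,280,64,48)]))
for y in(-7,7): print([proj(b,kw(x,y,36-d))+[0,-2.4] for x in(0,20) for d in (0,12)])
```

```text
t 16.9 w 0.02342410439214072 F_kw [-2.63  0.56 -4.93] T [-0.08  0.67 -0.02]
g_kw [ 10.39   0.83 148.94] rot to kw [ 0.53 -0.63  0.27]
[array([271.8719621 , 299.55717356]), array([270.18105948, 306.71716238]), array([263.83175492, 301.8682109 ]), array([262.13259448, 309.17547194])]
[array([279.01031072, 303.0310351 ]), array([277.28044135, 310.23832793]), array([271.05851018, 305.43808035]), array([269.31914424, 312.79458778])]
```

View pics/m9.png

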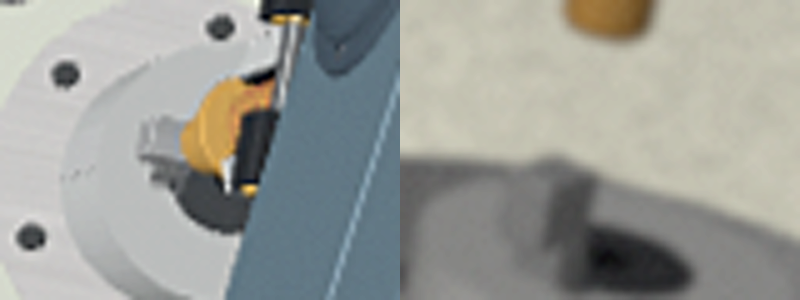

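Run:
```python
exec(open("st.py").read())
a=load("top")
th=np.linspace(0,2*np.pi,24)
n=(np.array([proj(a,kw(8.8+11*np.cos(t),.8+11*np.sin(t),67.7)) for t in th])-[149.5,219.5])*5
print("nose pred left",n[n[:,0].argmin()],"bottom",n[n[:,1].argmax()],"c",n.mean(0))
for gap in(18,11.5): print([((proj(a,kw(x,y,gap+18))-[149.5,219.5])*5).round(0).tolist() for x in(0,20) for y in(-7,7)])
print(delta(kw(9.5,1,145),Rkw))
```

```text
t 17.0 w 0.0236182614358181 F_kw [-3.26 -0.7  -4.2 ] T [-0.11  0.66  0.04]
g_kw [ 10.22   1.22 148.3 ] rot to kw [ 0.52 -0.54  0.25]
nose pred left [179.54271377 145.73471909] bottom [208.34156685 175.47538845] c [210.35596643 142.97028291]
[[214.0, 135.0], [207.0, 174.0], [158.0, 124.0], [151.0, 163.0]]
[[209.0, 137.0], [202.0, 176.0], [153.0, 126.0], [146.0, 165.0]]
[ 0.      0.0005  0.0033  0.5151 -0.538   0.2452]
```

Call:
jog_arm(commands=[[0.02,0.0005,0,0.5,-0.55,0.25],[0.029,0.0005,0,0.5,-0.55,0.25],[0.029,0.0005,0,0.5,-0.55,0.25],[0.029,0.0005,0.02,0.5,-0.55,0.25],[0.029,0.0005,0.035,0.5,-0.55,0.25],[0.029,0.0005,0.046,0.5,-0.55,0.25],[0.029,0.0005,0.046,0.5,-0.55,0.25],[0.026,0.0005,0.046,0.5,-0.55,0.25],[0.024,0.0005,0.046,0.5,-0.55,0.25],[0.022,0.0005,0.046,0.5,-0.55,0.25],[0.022,0.0005,0.046,0.5,-0.55,0.25]])

```text
t: 18.1
ee_pos: [0.5328, 0.1414, 0.2706]
tcp_rot: [0.963, -0.071, -0.01, -0.258]
ft_force: [-0.2, 0.6, -4.7]
gripper_width: 0.0238
```

```bash
python3 st.py
```

```text
t 18.1 w 0.023759201435116853 F_kw [-1.89  0.05 -4.33] T [-0.31  0.62  0.07]
g_kw [  9.47 -21.69 103.34] rot to kw [ 0.02 -0.1   0.02]
```

Call:
jog_arm(commands=[[-0.001,0,0,0,0,0],[-0.002,0,0,0,0,0],[-0.003,0,0,0,0,0],[-0.004,0,0,0,0,0],[-0.004,0,0,0,0,0]])

```text
t: 18.6
ee_pos: [0.5309, 0.1413, 0.2714]
tcp_rot: [0.963, -0.071, -0.006, -0.258]
ft_force: [7.5, -0.4, -6.2]
gripper_width: 0.0238
```

```bash
python3 st.py
```

```text
t 18.6 w 0.02378793785204543 F_kw [-2.36 -7.83 -5.27] T [-2.09  0.66  0.04]
g_kw [  9.52 -19.7  104.13] rot to kw [ 0.03 -0.49  0.03]
```

Call:
jog_arm(commands=[[-0.002,0,0,0,0.2,0],[-0.004,0,0,0,0.2,0],[-0.005,0,0,0,0.2,0],[-0.006,0,0,0,0.2,0],[-0.006,0,0,0,0.2,0]])

```text
t: 19.1
ee_pos: [0.5271, 0.1414, 0.2726]
tcp_rot: [0.964, -0.073, -0.001, -0.257]
ft_force: [7.2, -1.2, -6.1]
gripper_width: 0.0238
```

```bash
python3 st.py
```

```text
t 19.1 w 0.02384795616175098 F_kw [-3.04 -7.62 -4.84] T [-2.    0.78  0.03]
g_kw [  9.6  -15.66 105.15] rot to kw [ 0.06 -1.09  0.05]
```

Call:
jog_arm(commands=[[0.01,0,0,0,-1,0],[0.01,0,-0.02,0,-1,0],[0.01,0,-0.045,0,-1,0],[0,0,-0.045,0,-1,0],[-0.0165,0,-0.045,0,-1,0],[-0.0165,0,-0.045,0,-1,0],[-0.0165,0,-0.045,0,-1,0]])

```text
t: 19.8
ee_pos: [0.5086, 0.1218, 0.3116]
tcp_rot: [0.963, -0.07, -0.01, -0.258]
ft_force: [0.8, -0.4, -4.1]
gripper_width: 0.0236
```

Run:
```python
exec(open("st.py").read())
print(delta(kw(9,1,118),Rkw))
b=camera("side");a=camera("top")
cr=lambda im,x,y,w,h:cv2.convertScaleAbs(cv2.resize(im[y:y+h,x:x+w,::-1],(400,300),interpolation=2),alpha=1.5)
cv2.imwrite("pics/m10.png",np.hstack([cr(a["img"],150,220,80,60),cr(b["img"],245,280,64,48)]))
```

```text
t 19.8 w 0.02362522764719956 F_kw [-2.28 -1.08 -3.38] T [-0.13  0.63  0.02]
g_kw [  9.56   1.99 149.02] rot to kw [ 0.05 -0.03  0.04]
[ 0.001   0.0005  0.031   0.0547 -0.0335  0.0427]
```

View pics/m10.png

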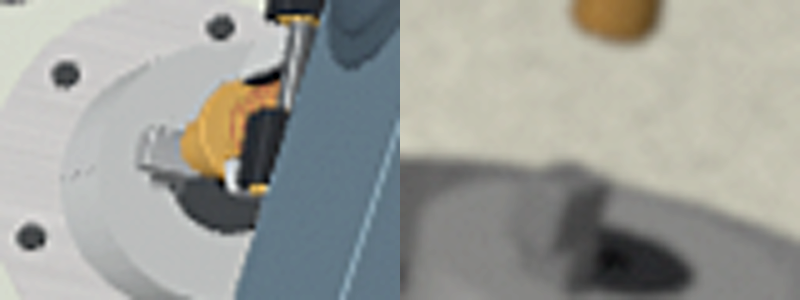

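Call:
jog_arm(commands=[[0.001,0,0.02,0,0,0],[0.001,0,0.036,0,0,0],[0.0,0,0.042,0,0,0],[-0.001,0,0.046,0,0,0],[-0.002,0,0.049,0,0,0]])

```text
t: 20.4
ee_pos: [0.512, 0.1427, 0.2767]
tcp_rot: [0.964, -0.069, -0.004, -0.255]
ft_force: [-6.5, -23.6, 29.8]
gripper_width: 0.0235
```

```bash
python3 st.py
```

```text
t 20.4 w 0.023470303226857957 F_kw [-6.36  5.03 37.74] T [1.09 1.81 0.01]
g_kw [ 10.71  -0.37 108.32] rot to kw [ 0.37 -0.69  0.34]
```

Call:
jog_arm(commands=[[-0.003,0.001,0.004,0.3,-0.6,0.3],[-0.006,0.001,0.008,0.3,-0.6,0.3],[-0.007,0.001,0.009,0.3,-0.6,0.3],[-0.007,0.001,0.009,0.3,-0.6,0.3],[-0.007,0.001,0.009,0.3,-0.6,0.3]])

```text
t: 20.9
ee_pos: [0.5112, 0.1432, 0.2768]
tcp_rot: [0.964, -0.07, -0.001, -0.255]
ft_force: [-0.6, -19.2, 22.2]
gripper_width: 0.0237
```

```bash
python3 st.py
```

```text
t 20.9 w 0.023732173101235435 F_kw [-5.52 -0.7  28.85] T [-0.41  1.66 -0.01]
g_kw [ 11.12   0.65 108.15] rot to kw [ 0.33 -1.11  0.33]
```

Call:
jog_arm(commands=[[0.001,0,-0.02,0,1,0],[0.001,0,-0.042,0,1,0],[0.001,0,-0.042,0,1,0],[0.001,0,-0.042,0,1,0]])

```text
t: 21.3
ee_pos: [0.5105, 0.1225, 0.3128]
tcp_rot: [0.964, -0.073, 0.008, -0.255]
ft_force: [0.1, -0.4, -4.9]
gripper_width: 0.0236
```

```bash
cat > nose.py <<'E'
exec(open("st.py").read())
b=camera("side");im=b["img"]
h=cv2.cvtColor(im,cv2.COLOR_RGB2HSV);m=cv2.inRange(h,(8,100,60),(25,255,255));k=np.zeros_like(m);k[215:300,250:315]=255;m&=k
m=max([(l.sum(),l) for l in [(lab==i) for lab in [cv2.connectedComponents(m)[1]] for i in range(1,lab.max()+1)]],key=lambda q:q[0])[1]
gk=Rk.T@(g-KW)*1e3
ax=lambda z:proj(b,kw(gk[0]-1.6,gk[1],gk[2]+z))+[0,-2.4]
p0,p1=ax(-81.2),ax(-36.2);d=(p1-p0)/np.linalg.norm(p1-p0)*1;n=np.array([-d[1],d[0]])
ys,xs=np.nonzero(m);q=np.c_[xs,ys]-p0;s_=q@d;w=q@n
print("px/mm",np.linalg.norm(p1-p0)/45,"nose low end s",np.percentile(s_,.5))
for a in range(-12,60,3):
    k=(s_>=a)&(s_<a+3)
    if k.any(): print(a,(np.ptp(w[k])).round(1),w[k].mean().round(1),end=" | ")
print()
E
python3 nose.py
python3 - <<'E'
from h import *   # same measure on reference frame sideB (before nudge)
E
```

```text
t 21.3 w 0.023593018042881546 F_kw [-2.77 -0.45 -3.99] T [-0.06  0.63  0.11]
g_kw [ 11.12   0.9  149.64] rot to kw [ 0.32 -2.08  0.31]
px/mm 0.6442746786511351 nose low end s -0.5409320379038397
-3 8.2 -0.6 | 0 11.6 -0.7 | 3 12.6 -0.7 | 6 12.6 -0.6 | 9 13.3 -0.8 | 12 13.3 -0.8 | 15 12.8 -0.5 | 18 13.3 -0.6 | 21 13.3 -0.5 | 24 14.5 -0.5 | 27 21.6 -0.2 | 30 22.6 -0.3 | 33 21.8 -0.8 | 36 10.7 -2.5 | 39 11.2 -2.4 | 42 10.9 -2.3 | 45 10.9 -2.3 | 48 10.7 -2.2 | 51 10.7 -2.1 | 54 10.9 -2.0 | 57 11.2 -2.0 |
```

Run:
```python
from h import *
c=load("side")
def meas(im,gk,name):
    h=cv2.cvtColor(im,cv2.COLOR_BGR2HSV);m=cv2.inRange(h,(8,100,60),(25,255,255));k=np.zeros_like(m);k[228:300,250:315]=255;m&=k
    n,lab,st,_=cv2.connectedComponentsWithStats(m);m=lab==1+st[1:,4].argmax()
    ax=lambda z:proj(c,kw(gk[0]-1.6,gk[1],gk[2]+z))+[0,-2.4]
    p0,p1=ax(-81.2),ax(-36.2);d=(p1-p0)/np.linalg.norm(p1-p0);nn=np.array([-d[1],d[0]])
    ys,xs=np.nonzero(m);q=np.c_[xs,ys]-p0;s=q@d;w=q@nn
    wid=np.array([np.ptp(w[(s>=a-1)&(s<a+1)]) for a in np.arange(15,45,.25)])
    col=np.arange(15,45,.25)[wid>18]
    print(name,"low",np.percentile(s,.5).round(2),"collar",col.min(),col.max(),"nose w",w[(s>3)&(s<18)].mean().round(2))
for n,gk in(("m7",(9.64,.41,150.15)),("m8",(10.04,-.13,150.19))):
    f=np.zeros((480,640,3),np.uint8);f[225:345,210:370]=cv2.resize(cv2.imread(f"pics/{n}.png"),(160,120),interpolation=cv2.INTER_AREA);meas(f,gk,n)
meas(dict(np.load("sideB.npz"))["img"][:,:,::-1].copy(),(10.39,.83,148.94),"B")
im=camera("side")["img"];np.savez("sideC.npz",img=im)
g,R,s=now();meas(im[:,:,::-1].copy(),Rk.T@(g-KW)*1e3,"now")
```

```text
m7 low -1.38 collar 26.0 34.5 nose w 0.1
m8 low -1.4 collar 26.5 34.5 nose w -0.05
B low -1.33 collar 26.5 34.5 nose w 0.01
now low -0.13 collar 27.5 35.5 nose w -0.73
```

Run:
```python
from h import *
np.set_printoptions(suppress=True)
for q in((9.5,-27,148),(9.5,-27,103),(9.5,-20,103),(9.5,-13.7,103),(9.5,-20,148),(9.5,0.5,148)): print(q,delta(kw(*q),Rkw).tolist())
```

```text
(9.5, -27, 148) [0.0278, 0.0014, 0.0013, 0.3116, -1.9362, 0.2762]
(9.5, -27, 103) [0.0263, 0.0011, 0.0463, 0.3116, -1.9362, 0.2762]
(9.5, -20, 103) [0.0193, 0.0011, 0.0461, 0.3116, -1.9362, 0.2762]
(9.5, -13.7, 103) [0.013, 0.0011, 0.0458, 0.3116, -1.9362, 0.2762]
(9.5, -20, 148) [0.0208, 0.0013, 0.0011, 0.3116, -1.9362, 0.2762]
(9.5, 0.5, 148) [0.0003, 0.0012, 0.0004, 0.3116, -1.9362, 0.2762]
```

Call:
jog_arm(commands=[[0.015,0.0014,0.001,0.3,-1.94,0.3],[0.028,0.0014,0.001,0.3,-1.94,0.3],[0.028,0.0014,0.001,0.3,-1.94,0.3],[0.027,0.0012,0.025,0.3,-1.94,0.3],[0.0263,0.0011,0.046,0.3,-1.94,0.3],[0.0263,0.0011,0.046,0.3,-1.94,0.3],[0.022,0.0011,0.046,0.3,-1.94,0.3],[0.019,0.0011,0.046,0.3,-1.94,0.3],[0.017,0.0011,0.046,0.3,-1.94,0.3],[0.015,0.0011,0.046,0.3,-1.94,0.3],[0.013,0.0011,0.046,0.3,-1.94,0.3],[0.013,0.0011,0.046,0.3,-1.94,0.3]])

```text
t: 22.6
ee_pos: [0.528, 0.1418, 0.2722]
tcp_rot: [0.963, -0.072, -0.005, -0.258]
ft_force: [9.0, 0.5, -6.5]
gripper_width: 0.0238
```

```bash
python3 st.py
```

```text
t 22.6 w 0.02378785743419758 F_kw [-1.55 -9.19 -6.  ] T [-2.58  0.49  0.11]
g_kw [  9.87 -16.65 104.59] rot to kw [ 0.01 -0.62  0.01]
```

Call:
jog_arm(commands=[[-0.003,0,0,0,0,0],[-0.004,0,0,0,0,0],[-0.004,0,0,0,0,0],[0.009,0,0,0,-0.6,0],[0.009,0,-0.02,0,-0.6,0],[0.009,0,-0.045,0,-0.6,0],[-0.005,0,-0.045,0,-0.6,0],[-0.017,0,-0.045,0,-0.6,0],[-0.017,0,-0.045,0,-0.6,0],[-0.017,0,-0.045,0,-0.6,0]])

```text
t: 23.6
ee_pos: [0.5101, 0.1215, 0.3123]
tcp_rot: [0.963, -0.071, -0.01, -0.258]
ft_force: [0.7, -0.0, -5.9]
gripper_width: 0.0238
```

```bash
python3 st.py
```

```text
t 23.6 w 0.02383137307656364 F_kw [-2.87 -1.   -5.1 ] T [-0.14  0.65  0.05]
g_kw [  9.96   0.53 149.78] rot to kw [ 0.01 -0.06  0.02]
```

Call:
jog_arm(commands=[[0,0.001,0.02,0,0,0],[0,0.0015,0.037,0,0,0],[-0.0005,0.0015,0.042,0,0,0],[-0.0017,0.0019,0.045,0.1,-0.25,0.1],[-0.0028,0.0021,0.047,0.2,-0.4,0.2],[-0.0038,0.0024,0.049,0.3,-0.6,0.3],[-0.0048,0.0026,0.051,0.3,-0.75,0.3]])

```text
t: 24.3
ee_pos: [0.5105, 0.1413, 0.2754]
tcp_rot: [0.963, -0.071, -0.01, -0.258]
ft_force: [-6.2, -23.4, 28.5]
gripper_width: 0.0238
```

```bash
python3 st.py
```

```text
t 24.3 w 0.02382664963996544 F_kw [-6.75  4.69 36.43] T [0.88 1.72 0.04]
g_kw [  8.56   0.66 107.86] rot to kw [ 0.03 -0.05  0.03]
```

Call:
jog_arm(commands=[[0.003,0,-0.02,0,0,0],[0.003,0,-0.042,0,0,0],[0.003,0,-0.08,0,0,0],[0.02,0.03,-0.11,0,0,0],[0.05,0.06,-0.11,0,0,0],[0.08,0.06,-0.11,0,0,0],[0.1,0.06,-0.11,0,0,0],[0.1,0.06,-0.11,0,0,0]])

```text
t: 25.1
ee_pos: [0.6008, 0.021, 0.3343]
tcp_rot: [0.963, -0.071, -0.01, -0.259]
ft_force: [-0.5, 0.1, -3.7]
gripper_width: 0.0238
```

Run:
```python
exec(open("st.py").read())
def avg(n,k=6): 
    c=camera(n);c["img"]=np.mean([c["img"]]+[camera(n)["img"] for _ in range(k-1)],0);return c
a=avg("top");b=avg("side");np.savez("topD.npz",**a);np.savez("sideD.npz",**b)
S0=load("side")["img"].astype(float)
def cr(im,x,y,w,h,lo,hi):
    g=cv2.resize(im[y:y+h,x:x+w,::-1],(400,300),interpolation=2);return np.clip((g-lo)/(hi-lo)*255,0,255).astype(np.uint8)
top=np.hstack([cr(a["img"],165,232,40,30,20,180),cr(b["img"],252,298,40,30,20,130)])
old=cv2.imread("pics/m6.png")[:, :,::-1].astype(float)   # pre-blow crops, 6.25x
o2=np.hstack([cr(cv2.resize(old[:,:400],(64,48),interpolation=3),5,7,40,30,20,180),cr(cv2.resize(old[:,400:],(64,48),interpolation=3),7,18,40,30,20,130)])
cv2.imwrite("pics/m11.png",np.vstack([top,o2]))
```

```text
t 25.1 w 0.023780059344023018 F_kw [-1.84  0.27 -3.24] T [-0.07  0.62  0.05]
g_kw [ -52.36 -101.16  217.58] rot to kw [ 0.   -0.02 -0.04]
```

Run:
```python
from h import *
for n,(x,y,w,h) in dict(top=(172,238,32,24),side=(256,296,30,36)).items():
    c=dict(np.load(n+"D.npz"));z=load(n)["img"].astype(float).mean(2);i=c["img"].mean(2)
    print(n,"cols",x,"rows",y)
    for r in range(y,y+h): print(r,"".join(f"{int(v):4d}" if abs(v-z[r,x+k])>6 else "   ." for k,v in enumerate(i[r,x:x+w])))
    b=np.array([0,0]) if n=="top" else np.array([0,-2.4])
    for gap in(18,12,6):
        print(gap,"top corners",[(proj(c,kw(X,Y,gap+18))+b).round(1).tolist() for X,Y in((0,-7),(0,7),(20,7),(20,-7))],"under",[(proj(c,kw(X,Y,gap))+b).round(1).tolist() for X,Y in((0,-7),(0,7),(20,7),(20,-7))])
```

```text
top cols 172 rows 238
238  127 128 131 135 135 135 135 135 135 135 135 135 135 135 135 135 135 135 135 135 135 135 135 135 135 135 135 135 135 135 135 135
239  130 131 134 135 135 135 135 135 135 135 135 135 135 135 135 135 135 135 135 135 135 136 135 136 135 135 135 135 135 135 135 135
240  132 134 135 135 135 135 135 135 135 135 135 135 136 135 135 135 135 135 135 135 136 136 137 137 137 137 136 136 135 135 135 135
241  134 135 135 135 135 135 135 135 135 135 135 135 135 135 135 135 135 136 137 139 141 142 144 144 144 143 142 140 138 136 135 136
242  135 135 135 135 135 135 135 135 135 135 135 135 135 135 135 136 136 139 142 130 115 101  92  88  91  99  97 126 143 141 138 136
243  135 135 135 135 135 135 135 135 135 136 136 136 131 135 136 137 142 130 117  80  64  53  46  42  45  52  50  72  92 110 142 141
244  135 135 135 135 135 135 136 137 137 137 138 138 135 136 138 143 117  79  65  46  45  48  49  49  49  48  47  45  46  59  96 125
245  135 135 134 135 136 136 138 122 127   . 123   . 131 137 143 121  72  44  45  48  50  51  51  51  51  51  50  50  49  45  50  70
246  135 135 1
[... 6840 characters left out ...]
30   94  94  94  95  94  92  88  86  88   .  87  86  85   .  84  84  85   .  84   .  84  84   .   .   .  84  85  85   .  85
331    .  94   .  94  95  92  89  89  92  92  91  90  88  87  86  85  85  84   .   .   .  84   .  84  85  84  85  84  85   .
18 top corners [[271.9, 299.6], [279.0, 303.0], [271.1, 305.4], [263.8, 301.9]] under [[269.3, 310.3], [276.4, 313.8], [268.5, 316.5], [261.3, 312.8]]
12 top corners [[271.0, 303.1], [278.1, 306.6], [270.2, 309.1], [263.0, 305.5]] under [[268.5, 313.8], [275.6, 317.4], [267.6, 320.1], [260.4, 316.4]]
6 top corners [[270.2, 306.7], [277.3, 310.2], [269.3, 312.8], [262.1, 309.2]] under [[267.7, 317.4], [274.7, 321.0], [266.7, 323.7], [259.6, 320.0]]
```

Run:
```python
from h import *
np.set_printoptions(suppress=True)
for q in((9,0.5,205),(9,0.5,148)): print(q,delta(kw(*q),Rkw).tolist())
for n in("top","side"):
    a=load(n)["img"].astype(float).mean(2);b=np.load(n+"D.npz")["img"].mean(2);print(n,a[245:250,180:186].round().tolist()[0],b[245:250,180:186].round().tolist()[0])
b=dict(np.load("sideD.npz"))
for X in((0,7,0),(9.5,7,0),(10,7,8),(20,7,8)): print(X,proj(b,kw(*X))+[0,-2.4])
```

```text
(9, 0.5, 205) [-0.0996, -0.0603, 0.0129, 0.0297, -0.063, 0.0343]
(9, 0.5, 148) [-0.0997, -0.0603, 0.0699, 0.0297, -0.063, 0.0343]
top [113.0, 114.0, 108.0, 108.0, 111.0, 115.0] [128.0, 118.0, 124.0, 108.0, 132.0, 138.0]
side [127.0, 126.0, 126.0, 127.0, 128.0, 128.0] [119.0, 118.0, 118.0, 118.0, 119.0, 120.0]
(0, 7, 0) [273.8567     324.50293473]
(9.5, 7, 0) [270.10930077 325.84058898]
(10, 7, 8) [271.04890431 321.131207  ]
(20, 7, 8) [267.01921087 322.52196981]
```

Call:
jog_arm(commands=[[-0.05,-0.03,0.012,0,0,0],[-0.0996,-0.0603,0.012,0,0,0],[-0.0996,-0.0603,0.012,0,0,0],[-0.0996,-0.0603,0.04,0,0,0],[-0.0996,-0.0603,0.07,0,0,0],[-0.0996,-0.0603,0.07,0,0,0],[-0.0996,-0.0603,0.07,0,0,0]])

```text
t: 26.4
ee_pos: [0.5099, 0.1217, 0.3106]
tcp_rot: [0.963, -0.07, -0.01, -0.258]
ft_force: [-0.5, -0.0, -3.4]
gripper_width: 0.0239
```

```bash
cat > meas.py <<'E'
exec(open("st.py").read())
c=camera("side");im=c["img"][:,:,::-1].copy();gk=Rk.T@(g-KW)*1e3
h=cv2.cvtColor(im,cv2.COLOR_BGR2HSV);m=cv2.inRange(h,(8,100,60),(25,255,255));k=np.zeros_like(m);k[228:300,250:315]=255;m&=k
n,lab,st,_=cv2.connectedComponentsWithStats(m);m=lab==1+st[1:,4].argmax()
ax=lambda z:proj(c,kw(gk[0]-1.6,gk[1],gk[2]+z))+[0,-2.4]
p0,p1=ax(-81.2),ax(-36.2);d=(p1-p0)/np.linalg.norm(p1-p0);nn=np.array([-d[1],d[0]])
ys,xs=np.nonzero(m);q=np.c_[xs,ys]-p0;s_=q@d;w=q@nn
A_=np.arange(15,45,.25);wid=np.array([np.ptp(w[(s_>=a-1)&(s_<a+1)]) for a in A_])
print("low",np.percentile(s_,.5).round(2),"collar",A_[wid>18].min(),A_[wid>18].max(),"w",w[(s_>3)&(s_<18)].mean().round(2))
E
python3 meas.py
```

```text
t 26.4 w 0.023869519493389234 F_kw [-1.76  0.29 -2.92] T [-0.18  0.6   0.04]
g_kw [  9.16   0.62 148.17] rot to kw [ 0.02 -0.03  0.05]
low -0.88 collar 27.25 35.0 w 0.64
```

Call:
jog_arm(commands=[[0,0,0.012,0,0,0],[0,0,0.03,0,0,0],[-0.002,0.0004,0.047,0.1,-0.25,0.1],[-0.0052,0.001,0.053,0.3,-0.75,0.3],[-0.0052,0.001,0.053,0.3,-0.75,0.3]])

```text
t: 26.95
ee_pos: [0.511, 0.1449, 0.2719]
tcp_rot: [0.963, -0.071, -0.009, -0.26]
ft_force: [0.1, -15.1, 15.9]
gripper_width: 0.0234
```

```bash
python3 st.py
```

```text
t 26.95 w 0.023437270074015498 F_kw [-5.05 -1.17 21.31] T [-0.27  1.07  0.05]
g_kw [  9.94   0.41 103.03] rot to kw [-0.12 -0.2   0.04]
```

Call:
jog_arm(commands=[[0.002,0,-0.02,0,0,0],[0.002,0,-0.045,0,0,0],[0.002,0,-0.045,0,0,0],[0.002,0,-0.045,0,0,0]])

```text
t: 27.35
ee_pos: [0.5121, 0.1221, 0.3101]
tcp_rot: [0.963, -0.071, -0.009, -0.26]
ft_force: [1.7, 0.1, -4.9]
gripper_width: 0.0234
```

```bash
cat > key.py <<'E'
exec(open("meas.py").read())
i=np.mean([camera("side")["img"].mean(2) for _ in range(4)],0);x,y=260,303
for r in range(y,y+26): print(r,"".join(f"{int(v):4d}" for v in i[r,x:x+22]))
E
python3 key.py
```

```text
t 27.35 w 0.023439553963630313 F_kw [-2.12 -1.94 -4.33] T [-0.1   0.62  0.02]
g_kw [  9.59  -1.48 147.49] rot to kw [-0.12 -0.21  0.01]
low 1.98 collar 29.5 38.25 w 0.66
303  125 126 125 125 126 126 125 125 125 124 124 125 126 127 127 126 126 126 126 125 126 127
304  122 122 123 124 125 125 125 125 124 123 124 126 128 128 128 127 126 126 124 124 125 126
305  107 109 112 115 118 119 122 123 122 123 123 124 126 126 127 127 125 123 123 123 125 126
306   86  87  91  95  98 103 107 110 112 112 113 114 117 119 121 122 122 120 121 123 125 125
307   75  75  77  78  79  81  84  88  91  93  94  94  97 103 106 110 113 115 117 120 121 124
308   79  80  78  78  75  73  72  73  75  77  76  76  79  83  86  89  93  98 104 110 114 118
309   86  86  85  82  80  77  75  73  73  72  72  72  72  73  73  74  75  79  87  94 100 106
310   88  89  87  84  81  80  80  79  77  76  74  73  72  71  70  68  66  69  78  85  88  91
311   89  89  86  83  81  80  81  83  84  81  77  71  69  66  63  59  58  65  77  85  87  88
312   88  88  85  81  80  80  80  82  84  82  74  65  60  56  53  50  53  65  79  88  88  88

[... 787 characters left out ...]
8  55  53  52  51  48  39  23  14  10  11  15  21
322   89  88  86  82  78  74  74  73  69  66  65  60  54  49  46  39  26  18  15  15  16  21
323   89  88  88  85  82  78  76  75  74  73  72  64  53  48  44  37  28  24  23  22  23  25
324   88  88  88  88  86  84  82  80  78  77  72  62  51  45  42  37  30  27  26  26  26  27
325   89  88  89  88  88  88  86  84  82  78  72  60  49  45  43  40  37  34  32  28  28  27
326   88  89  89  89  89  89  88  88  86  82  75  63  55  53  54  55  55  52  47  43  40  38
327   90  89  88  89  88  88  88  89  89  86  82  75  70  70  71  75  76  73  69  67  65  62
328   93  91  89  89  89  89  89  89  88  89  87  85  83  83  84  86  87  86  85  84  83  81
```

Run:
```python
from h import *
np.set_printoptions(suppress=True)
for q in((44,0.5,147),(44,.5,95),(36,.5,95),(31,.5,95)): print(q,delta(kw(*q),Rkw).tolist())
```

```text
(44, 0.5, 147) [-0.0014, -0.0344, -0.0004, -0.138, -0.0643, 0.0006]
(44, 0.5, 95) [-0.0014, -0.0343, 0.0516, -0.138, -0.0643, 0.0006]
(36, 0.5, 95) [-0.0014, -0.0263, 0.0516, -0.138, -0.0643, 0.0006]
(31, 0.5, 95) [-0.0014, -0.0213, 0.0516, -0.138, -0.0643, 0.0006]
```

Call:
jog_arm(commands=[[-0.0014,-0.02,0,0,0,0],[-0.0014,-0.0344,0,0,0,0],[-0.0014,-0.0344,0,0,0,0],[-0.0014,-0.0344,0.025,0,0,0],[-0.0014,-0.0344,0.0516,0,0,0],[-0.0014,-0.0344,0.0516,0,0,0],[-0.0014,-0.03,0.0516,0,0,0],[-0.0014,-0.027,0.0516,0,0,0],[-0.0014,-0.0245,0.0516,0,0,0],[-0.0014,-0.0225,0.0516,0,0,0],[-0.0014,-0.0225,0.0516,0,0,0]])

```text
t: 28.7
ee_pos: [0.515, 0.168, 0.2774]
tcp_rot: [0.963, -0.071, -0.009, -0.261]
ft_force: [0.9, 2.6, -1.0]
gripper_width: 0.0239
```

```bash
python3 st.py
```

```text
t 28.7 w 0.02385622935492564 F_kw [ 1.88 -0.6  -2.23] T [-0.18 -0.22  0.04]
g_kw [32.95 -0.19 96.25] rot to kw [-0.25 -0.2   0.03]
```

Call:
jog_arm(commands=[[0,0.001,0,0,0,0],[0,0.002,0,0,0,0],[0,0.003,0,0,0,0],[0,0.003,0,0,0,0]])

```text
t: 29.1
ee_pos: [0.5149, 0.167, 0.2773]
tcp_rot: [0.962, -0.07, -0.008, -0.263]
ft_force: [1.4, 6.8, -0.6]
gripper_width: 0.0236
```

```bash
python3 st.py
```

```text
t 29.1 w 0.023561607109143564 F_kw [ 5.66 -0.5  -3.96] T [-0.1  -1.47  0.04]
g_kw [31.94 -0.2  96.64] rot to kw [-0.52 -0.23  0.09]
```

Call:
jog_arm(commands=[[0,-0.008,0,-0.4,0,0],[0,-0.008,-0.02,-0.4,0,0],[0,-0.008,-0.045,-0.4,0,0],[0,0.01,-0.045,-0.4,0,0],[0,0.024,-0.045,-0.4,0,0],[0,0.024,-0.045,-0.4,0,0],[0,0.024,-0.045,-0.4,0,0]])

```text
t: 29.8
ee_pos: [0.5102, 0.1238, 0.3031]
tcp_rot: [0.963, -0.071, -0.009, -0.26]
ft_force: [-0.5, 0.8, -3.3]
gripper_width: 0.0235
```

```bash
python3 meas.py;python3 - <<'E'
from h import *
np.set_printoptions(suppress=True)
for q in((8.5,0,115),(8.5,0,103)): print(q,delta(kw(*q),Rkw).tolist())
E
```

```text
t 29.8 w 0.023497305181054494 F_kw [-1.03  0.41 -3.26] T [-0.19  0.61  0.06]
g_kw [  7.24   0.23 140.64] rot to kw [-0.12 -0.14  0.01]
low 1.98 collar 30.0 38.0 w 0.81
(8.5, 0, 115) [0.0, -0.0008, 0.0259, -0.125, -0.1649, 0.0587]
(8.5, 0, 103) [-0.0, -0.0007, 0.0379, -0.125, -0.1649, 0.0587]
```

Call:
jog_arm(commands=[[0,-0.0008,0.026,0,-0.15,0],[0,-0.0008,0.036,0,-0.15,0],[-0.0017,-0.0001,0.039,0.1,-0.3,0.1],[-0.0034,0.0006,0.041,0.2,-0.5,0.2],[-0.0051,0.0013,0.043,0.3,-0.65,0.2],[-0.006,0.0016,0.044,0.3,-0.7,0.3],[-0.006,0.0016,0.044,0.3,-0.7,0.3]])

```text
t: 30.55
ee_pos: [0.5096, 0.1438, 0.2707]
tcp_rot: [0.963, -0.071, -0.008, -0.262]
ft_force: [2.9, -9.8, 10.7]
gripper_width: 0.0239
```

```bash
python3 st.py
```

```text
t 30.55 w 0.023880483741915124 F_kw [-2.72 -3.59 14.11] T [-1.06  0.59  0.03]
g_kw [  8.19   1.59 102.62] rot to kw [-0.37 -0.26  0.01]
```

Call:
jog_arm(commands=[[-0.004,0.001,0.008,0.1,-0.2,0],[-0.0045,0.0015,0.01,0.1,-0.2,0],[-0.0045,0.0015,0.01,0.1,-0.2,0]])

```text
t: 30.85
ee_pos: [0.5097, 0.1448, 0.2708]
tcp_rot: [0.963, -0.069, -0.003, -0.26]
ft_force: [-6.0, -23.1, 28.0]
gripper_width: 0.0236
```

```bash
python3 st.py
```

```text
t 30.85 w 0.023557373552657628 F_kw [-6.68  4.47 35.9 ] T [1.14 1.5  0.02]
g_kw [  9.09   1.88 102.17] rot to kw [-0.2  -0.82  0.4 ]
```

Call:
jog_arm(commands=[[0.002,0,-0.01,-0.2,-0.8,0.3],[0.002,0.01,-0.03,-0.2,-0.8,0.3],[0.002,0.0105,-0.03,-0.2,-0.8,0.3],[0.002,0.0105,-0.03,-0.2,-0.8,0.3]])

```text
t: 31.25
ee_pos: [0.5092, 0.1208, 0.2912]
tcp_rot: [0.963, -0.07, -0.01, -0.259]
ft_force: [-0.8, 0.1, -4.2]
gripper_width: 0.0235
```

```bash
python3 meas.py;python3 - <<'E'
from h import *
np.set_printoptions(suppress=True)
for q in((-1.5,0,115),(-1.5,0,103)): print(q,delta(kw(*q),Rkw).tolist())
E
```

```text
t 31.25 w 0.023530252443464558 F_kw [-2.12  0.55 -3.65] T [-0.15  0.62  0.03]
g_kw [ -1.34   0.05 131.88] rot to kw [-0.01 -0.01  0.09]
low 2.38 collar 29.25 37.5 w 1.19
(-1.5, 0, 115) [0.0004, 0.0001, 0.0162, -0.014, 0.0627, 0.0809]
(-1.5, 0, 103) [0.0004, 0.0001, 0.0282, -0.014, 0.0627, 0.0809]
```

Call:
jog_arm(commands=[[0.0002,-0.001,0.018,0,0,0],[0.0002,-0.001,0.028,0,0,0],[-0.001,-0.0004,0.031,0.1,-0.15,0],[-0.0026,0.0003,0.0333,0.15,-0.3,0.1],[-0.004,0.001,0.0353,0.2,-0.5,0.1],[-0.0054,0.0017,0.0373,0.3,-0.65,0.2],[-0.0054,0.0017,0.0373,0.3,-0.65,0.2]])

```text
t: 32.0
ee_pos: [0.5084, 0.1369, 0.2651]
tcp_rot: [0.963, -0.069, -0.01, -0.26]
ft_force: [-2.0, -16.2, 22.1]
gripper_width: 0.0239
```

```bash
python3 st.py
```

```text
t 32.0 w 0.023866713999587945 F_kw [-3.19  1.07 27.3 ] T [0.16 0.67 0.  ]
g_kw [ -0.7    1.52 101.27] rot to kw [-0.22 -0.04  0.19]
```

Call:
jog_arm(commands=[[-0.006,0.002,0.009,0.2,-0.6,0.2],[-0.007,0.0025,0.011,0.2,-0.7,0.2],[-0.0078,0.0028,0.0125,0.2,-0.8,0.2],[-0.0078,0.0028,0.0125,0.2,-0.8,0.2]])

```text
t: 32.4
ee_pos: [0.5079, 0.1386, 0.2637]
tcp_rot: [0.963, -0.068, -0.005, -0.261]
ft_force: [0.6, -20.3, 30.6]
gripper_width: 0.024
```

```bash
python3 st.py
```

```text
t 32.4 w 0.023978573665890592 F_kw [-2.06 -1.55 36.67] T [-0.68  0.63  0.04]
g_kw [-0.01  2.3  99.18] rot to kw [-0.31 -0.47  0.43]
```

Call:
jog_arm(commands=[[0.002,0,-0.01,-0.3,-0.5,0.4],[0.002,0,-0.035,-0.3,-0.5,0.4],[0.002,0,-0.035,-0.3,-0.5,0.4],[0.002,0,-0.035,-0.3,-0.5,0.4]])

```text
t: 32.8
ee_pos: [0.5086, 0.1212, 0.2928]
tcp_rot: [0.963, -0.07, -0.011, -0.259]
ft_force: [-0.1, 0.5, -4.9]
gripper_width: 0.0238
```

```bash
python3 key.py
```

```text
t 32.8 w 0.023813105410934995 F_kw [-2.   -0.1  -4.46] T [-0.09  0.59  0.02]
g_kw [ -0.26   0.8  133.06] rot to kw [-0.01  0.09  0.  ]
low 4.32 collar 31.5 38.25 w 1.45
303  127 127 126 127 127 127 127 126 125 125 125 126 128 128 128 128 127 127 127 127 127 128
304  124 125 124 126 126 126 126 127 126 125 126 127 129 129 129 129 127 127 126 125 126 128
305  109 110 113 117 119 121 122 124 124 123 124 126 128 128 128 127 126 125 124 124 126 127
306   86  88  92  96  99 104 108 111 113 115 115 118 122 124 124 124 123 123 122 124 126 127
307   76  76  78  79  80  82  85  89  93  95  95  99 105 109 110 111 114 116 118 121 124 125
308   80  81  80  77  76  74  74  75  77  78  77  80  86  88  88  93  98 101 106 111 116 119
309   87  87  87  84  81  78  75  74  73  73  72  73  75  74  75  77  79  82  89  95 101 106
310   89  89  88  85  83  81  81  79  78  75  74  73  73  72  71  69  68  72  80  86  89  92
311   89  89  87  85  82  82  83  84  83  80  76  72  69  67  64  61  61  68  79  86  88  87
312   90  88  86  83  81  81  81  83  85  82  74  66  61  58  55  52  56  69  82  88  90  89
3
[... 786 characters left out ...]
8  53  52  52  51  47  38  23  12  11  13  16  20
322   89  89  87  83  78  75  75  74  69  64  63  59  53  50  47  37  26  19  16  15  17  21
323   90  89  89  86  83  80  78  76  74  73  71  62  52  48  44  38  28  25  23  22  23  25
324   89  90  89  89  87  84  83  81  78  77  72  61  50  45  43  37  30  27  26  27  26  27
325   89  89  89  89  89  89  88  85  83  80  72  60  49  46  44  41  37  35  32  30  29  28
326   89  89  89  89  90  89  89  89  87  83  76  65  55  54  54  56  56  52  47  43  41  38
327   91  90  89  89  90  89  90  89  89  87  83  76  71  70  72  75  77  74  71  68  65  62
328   94  93  90  89  90  90  89  89  90  89  88  87  84  85  86  87  87  87  86  86  84  82
```

Call:
jog_arm(commands=[[0,0,0.02,0,0,0],[0,0,0.032,0,0,0],[-0.002,0.001,0.037,0.1,-0.2,0.1],[-0.004,0.002,0.041,0.2,-0.5,0.2],[-0.006,0.0028,0.044,0.3,-0.75,0.3],[-0.009,0.0028,0.044,0.3,-0.75,0.3],[-0.012,0.0028,0.044,0.3,-0.75,0.3],[-0.009,0.0028,0.045,0.3,-0.75,0.3],[-0.005,0.0028,0.045,0.3,-0.75,0.3],[-0.001,0.0028,0.045,0.3,-0.75,0.3],[0.001,0.0028,0.045,0.3,-0.75,0.3],[-0.003,0.0028,0.045,0.3,-0.75,0.3],[-0.006,0.0028,0.045,0.3,-0.75,0.3]])

```text
t: 34.35
ee_pos: [0.5095, 0.1392, 0.2602]
tcp_rot: [0.963, -0.071, -0.008, -0.26]
ft_force: [9.5, -14.2, 16.1]
gripper_width: 0.0237
```

```bash
python3 st.py
```

```text
t 34.35 w 0.02370491545485699 F_kw [ -2.81 -10.34  20.84] T [-2.65  0.75  0.06]
g_kw [-0.95  0.51 95.78] rot to kw [-0.21 -0.29 -0.01]
```

Call:
jog_arm(commands=[[0,0,-0.01,0,0,0],[0,0,-0.037,0,0,0],[0,0,-0.037,0,0,0],[0,0,-0.037,0,0,0]])

```text
t: 34.75
ee_pos: [0.5085, 0.1209, 0.2914]
tcp_rot: [0.963, -0.072, -0.008, -0.26]
ft_force: [-0.1, -0.8, -3.4]
gripper_width: 0.0233
```

```bash
python3 key.py | cut -c1-92
```

```text
t 34.75 w 0.023342920286663082 F_kw [-2.35 -0.15 -2.51] T [-0.11  0.6   0.06]
g_kw [ -1.35   0.91 131.98] rot to kw [-0.22 -0.25 -0.05]
low 4.86 collar 32.5 38.75 w 1.31
303  127 127 127 127 127 127 126 126 126 125 125 127 128 128 128 127 128 128 127 127 128 129
304  124 124 126 126 127 127 127 126 126 125 125 127 129 129 129 128 128 127 126 126 127 128
305  109 110 113 116 119 121 124 125 124 124 125 127 128 129 129 128 127 125 124 124 125 127
306   86  89  92  96 100 104 109 111 113 116 118 122 124 123 124 123 123 123 123 124 126 127
307   76  77  77  79  81  83  87  91  95  98 101 105 107 109 111 113 114 116 118 121 124 125
308   79  81  80  79  79  77  77  77  79  79  80  81  84  88  92  96  99 102 106 111 116 120
309   87  86  85  83  81  78  75  75  73  72  73  72  72  76  82  85  87  88  92  95 101 106
310   89  87  84  83  81  78  75  74  73  73  72  72  73  74  76  80  83  86  86  88  89  91
311   88  86  83  83  82  81  78  76  75  74  73  72  71  70  70  71  79  86  88  88  87  88
312   89  84  81  82  82  84  83  81  77  73  70  68  65  62  60  64  74  86  89  90  90  89

[... 787 characters left out ...]
8  49  49  51  48  40  27  15  12  10  10  15  21
322   87  85  81  79  78  78  76  66  57  54  53  51  51  49  42  30  22  18  16  16  18  21
323   89  88  86  83  80  79  76  70  65  63  57  53  50  47  41  30  26  25  24  23  23  25
324   89  90  89  87  86  83  80  77  75  71  61  51  48  45  39  32  29  28  26  26  27  28
325   90  90  90  89  89  88  86  84  81  75  63  53  48  45  41  39  36  35  31  30  29  28
326   90  90  89  90  90  90  90  88  86  80  71  61  55  52  53  54  56  53  48  43  41  39
327   91  91  90  89  89  89  90  90  90  87  82  76  71  69  72  76  76  74  71  67  65  62
328   95  92  90  89  89  88  90  90  90  89  88  86  84  84  85  87  88  87  87  85  85  81
```

Call:
jog_arm(commands=[[0,-0.001,0.02,0,-0.2,0],[0,-0.001,0.034,0,-0.2,0],[-0.002,0,0.039,0,-0.4,0],[-0.004,0.001,0.043,0,-0.6,0.1],[-0.007,0.0018,0.047,0,-0.8,0.2],[-0.01,0.0018,0.047,0,-0.8,0.2],[-0.013,0.0018,0.047,0,-0.8,0.2],[-0.01,0.0018,0.048,0,-0.8,0.2],[-0.006,0.0018,0.048,0,-0.8,0.2],[-0.002,0.0018,0.048,0,-0.8,0.2],[0.0,0.0018,0.048,0,-0.8,0.2],[-0.004,0.0018,0.048,0,-0.8,0.2],[-0.008,0.0018,0.048,0,-0.8,0.2],[-0.012,0.0018,0.048,0,-0.8,0.2],[-0.008,0.0018,0.048,0,-0.8,0.2]])

```text
t: 36.5
ee_pos: [0.5079, 0.141, 0.2591]
tcp_rot: [0.963, -0.071, -0.005, -0.259]
ft_force: [-6.7, -23.4, 33.5]
gripper_width: 0.0235
```

```bash
python3 st.py
```

```text
t 36.5 w 0.023483076434260248 F_kw [-4.4   5.45 40.8 ] T [1.06 1.04 0.04]
g_kw [-0.15  2.38 93.97] rot to kw [-0.04 -0.57  0.16]
```

Call:
jog_arm(commands=[[-0.005,0.002,0.011,0,-0.6,0.2],[0.0,0.002,0.012,0,-0.6,0.2],[0.004,0.002,0.012,0,-0.6,0.2],[0.004,0.002,0.012,0,-0.6,0.2],[-0.002,0.002,0.012,0,-0.6,0.2],[-0.008,0.002,0.012,0,-0.6,0.2],[-0.013,0.002,0.012,0,-0.6,0.2],[-0.013,0.002,0.012,0,-0.6,0.2],[-0.006,0.002,0.012,0,-0.6,0.2],[0.0,0.002,0.012,0,-0.6,0.2],[0.004,0.002,0.012,0,-0.6,0.2],[-0.002,0.002,0.012,0,-0.6,0.2],[-0.01,0.002,0.012,0,-0.6,0.2],[-0.012,0.002,0.012,0,-0.6,0.2]])

```text
t: 37.9
ee_pos: [0.5061, 0.143, 0.259]
tcp_rot: [0.964, -0.071, 0.005, -0.257]
ft_force: [10.2, -18.3, 24.4]
gripper_width: 0.0238
```

```bash
python3 st.py
```

```text
t 37.9 w 0.023754163759531457 F_kw [ -2.09 -11.11  30.1 ] T [-3.24  0.62 -0.  ]
g_kw [ 1.29  4.81 92.97] rot to kw [ 0.07 -1.73  0.37]
```

Lift and measure.

Call:
jog_arm(commands=[[0.003,0,-0.01,0,-1.7,0.3],[0.004,0,-0.039,0,-1.7,0.3],[0.004,0,-0.039,0,-1.7,0.3],[0.004,0,-0.039,0,-1.7,0.3]])

```text
t: 38.3
ee_pos: [0.508, 0.1234, 0.2919]
tcp_rot: [0.964, -0.07, -0.01, -0.258]
ft_force: [0.2, -0.6, -4.7]
gripper_width: 0.0239
```

```bash
python3 key.py | cut -c1-92
```

```text
t 38.3 w 0.023912908408551366 F_kw [-2.78 -0.54 -3.77] T [-0.09  0.65  0.03]
g_kw [  1.09   1.68 131.18] rot to kw [0.07 0.   0.04]
low 4.89 collar 32.0 38.75 w 1.4
303  127 127 127 127 127 127 127 126 127 125 126 127 128 129 128 127 128 128 127 127 128 128
304  124 124 125 126 127 127 126 127 126 125 125 127 129 130 129 128 127 126 126 125 126 128
305  109 110 113 116 119 121 123 124 124 124 125 128 129 129 128 128 127 124 124 125 126 127
306   87  89  91  96 100 104 108 112 113 115 119 122 124 124 124 124 123 123 123 124 126 127
307   76  77  78  80  81  84  88  92  96  99 102 106 108 109 111 112 113 116 118 121 124 125
308   81  81  81  80  80  80  81  83  84  86  87  88  90  91  93  96  99 102 106 111 115 119
309   87  87  87  86  86  85  84  83  81  82  82  83  85  85  86  87  88  89  91  96 101 106
310   89  89  86  85  84  83  80  79  77  77  78  80  83  85  86  88  88  87  87  88  89  92
311   89  87  84  81  79  77  75  74  73  73  74  76  77  79  82  86  88  89  89  88  88  88
312   87  86  82  81  80  78  75  74  73  73  73  72  70  71  73  78  85  89  90  90  89  89
313  
[... 782 characters left out ...]
8  49  50  48  44  35  22  15  11  10  13  16  22
322   84  81  80  81  81  79  70  58  51  49  50  49  50  46  37  27  19  18  16  15  17  21
323   87  84  82  80  81  77  68  57  53  52  51  52  51  47  38  29  25  24  23  22  23  25
324   89  87  85  83  81  77  70  64  62  59  54  52  51  46  37  31  29  28  27  26  26  27
325   89  89  89  87  85  82  79  78  75  67  58  51  48  44  39  38  36  35  31  29  28  28
326   90  89  89  90  89  88  87  87  84  76  66  59  55  51  52  54  56  53  48  44  41  39
327   92  90  90  90  90  90  90  90  89  85  78  74  70  69  71  75  77  74  71  68  65  63
328   94  93  90  90  90  90  90  90  89  89  88  87  84  85  86  88  88  88  86  85  84  82
```

Run:
```python
from h import *
np.set_printoptions(suppress=True)
g,R,s=now();print(g)
for q in((BAR[0]+.004,BAR[1],.32),(BAR[0]+.004,BAR[1],.17)): print(q,delta(q,Rblk).tolist())
```

```text
[0.50717916 0.11439936 0.30757687]
(np.float64(0.5203), np.float64(-0.285), 0.32) [0.065, 0.3435, -0.2124, -21.1068, 25.343, 84.8919]
(np.float64(0.5203), np.float64(-0.285), 0.17) [0.0737, 0.4179, -0.0825, -21.1068, 25.343, 84.8919]
```

Call:
jog_arm(commands=[[0,0,-0.04,0,0,0],[0,0,-0.07,0,0,0],[0.065,0.3435,-0.2124,-21.1,25.34,84.9],[0.065,0.3435,-0.2124,-21.1,25.34,84.9],[0.065,0.3435,-0.2124,-21.1,25.34,84.9],[0.065,0.3435,-0.2124,-21.1,25.34,84.9],[0.065,0.3435,-0.2124,-21.1,25.34,84.9],[0.065,0.3435,-0.2124,-21.1,25.34,84.9],[0.065,0.3435,-0.2124,-21.1,25.34,84.9],[0.065,0.3435,-0.2124,-21.1,25.34,84.9],[0.065,0.3435,-0.2124,-21.1,25.34,84.9],[0.065,0.3435,-0.2124,-21.1,25.34,84.9],[0.065,0.3435,-0.2124,-21.1,25.34,84.9],[0.065,0.3435,-0.2124,-21.1,25.34,84.9],[0.065,0.3435,-0.2124,-21.1,25.34,84.9],[0.07,0.38,-0.15,-21.1,25.34,84.9],[0.0737,0.4179,-0.0825,-21.1,25.34,84.9],[0.0737,0.4179,-0.0825,-21.1,25.34,84.9],[0.0737,0.4179,-0.0825,-21.1,25.34,84.9]])

```text
t: 40.45
ee_pos: [0.5152, -0.2811, 0.1425]
tcp_rot: [-0.673, 0.739, 0.009, -0.001]
ft_force: [-1.3, 0.5, -4.9]
gripper_width: 0.0237
```

```bash
cat > hole.py <<'E'
from h import *
np.set_printoptions(suppress=True)
g,R,s=now();print("g",g.round(4),"t",s["t"],"F",s["ft_force"].round(1),"rot",np.degrees(Ro.from_matrix(R.T@Rblk).as_rotvec()).round(2))
d=(g[:2]-BAR)*1e3;print("g local x,y",d@xb[:2],d@yb[:2])
c=camera("side");h=cv2.cvtColor(c["img"],cv2.COLOR_RGB2HSV);m=cv2.inRange(h,(8,100,60),(25,255,255))
q0=proj(c,g).astype(int);k=np.zeros_like(m);k[q0[1]-40:q0[1]+90,q0[0]-40:q0[0]+40]=255;m&=k
n,lab,st,_=cv2.connectedComponentsWithStats(m);m=lab==1+st[1:,4].argmax()
zn=g[2]-.0717
pts=[]
# centreline by row, nearest axis height via vertical projection at (g.x,g.y)
for z in np.arange(zn+.008,zn+.040,.004):
    p=proj(c,[g[0],g[1],z])+[0,-2.0]; xs=np.nonzero(m[int(round(p[1]))])[0]
    pts.append(((z-zn)*1e3,xs.mean()-p[0],np.ptp(xs)+1))
print(np.round(pts,1).tolist())
ys,xs=np.nonzero(m);print("rows",ys.min(),ys.max(),"nose bottom pred",proj(c,[g[0],g[1],zn]),"px/mm xb",proj(c,g+.01*np.r_[xb])-proj(c,g),"yb",proj(c,g+.01*np.r_[yb])-proj(c,g))
E
python3 hole.py
```

```text
g [ 0.5155 -0.2813  0.1613] t 40.45 F [-1.3  0.5 -4.9] rot [0.8  0.61 0.02]
g local x,y -1.189442687016666 3.609683943778919
[[8.0, 2.4, 9.0], [12.0, 2.3, 9.0], [16.0, 2.2, 9.0], [20.0, 2.6, 8.0], [24.0, 2.5, 8.0], [28.0, 2.4, 8.0], [32.0, 2.7, 11.0], [36.0, 2.6, 13.0]]
rows 166 217 nose bottom pred [378.33664293 215.76220228] px/mm xb [-4.06074393 -1.39306265] yb [-2.15733032  2.23309172]
```

Run:
```python
from h import *
q=np.r_[BAR+.0055*xb[:2],.15]; print(delta(q,Rblk).tolist())
```

```text
[0.002, -0.0042, 0.0163, 0.3951, 0.3246, 0.0124]
```

Call:
jog_arm(commands=[[0.002,-0.0042,0.01,0.4,0.32,0],[0.002,-0.0042,0.016,0.4,0.32,0],[0.002,-0.0042,0.016,0.4,0.32,0],[0.002,-0.0042,0.016,0.4,0.32,0]])

```text
t: 40.9
ee_pos: [0.5224, -0.286, 0.1329]
tcp_rot: [-0.673, 0.739, -0.001, 0.0]
ft_force: [-0.1, 0.7, -3.9]
gripper_width: 0.0237
```

```bash
python3 hole.py
python3 - <<'E'
from h import *
S=load("side")
# reference: seated bar/hole centreline in side image at start vs projection of BAR axis (bias check)
h=cv2.cvtColor(S["img"],cv2.COLOR_RGB2HSV);m=cv2.inRange(h,(8,100,60),(25,255,255))
for z in(.09,.1,.11,.12,.13):
    p=proj(S,[*BAR,z])+[0,-2.0];r=int(round(p[1]));xs=np.nonzero(m[r,355:405])[0]+355;print(z,xs.mean()-p[0],np.ptp(xs)+1)
E
```

```text
g [ 0.5224 -0.286   0.1517] t 40.9 F [-0.1  0.7 -3.9] rot [-0.11 -0.06  0.02]
g local x,y 6.17202317923121 -0.3824177401119724
[[8.0, 2.2, 8.0], [12.0, 2.1, 8.0], [16.0, 2.0, 8.0], [20.0, 1.9, 8.0], [24.0, 1.8, 8.0], [28.0, 2.2, 9.0], [32.0, 2.1, 9.0], [36.0, 2.5, 14.0]]
rows 169 218 nose bottom pred [376.03567541 217.15562177] px/mm xb [-4.01039721 -1.38488836] yb [-2.14848851  2.21956266]
0.09 -0.12970876550065213 10
0.1 0.5824563326146972 10
0.11 0.2914307743613449 10
0.12 0.49716121130848023 9
0.13 0.699593099030551 10
```

Call:
jog_arm(commands=[[-0.0004,0.0016,0,0,0,0],[-0.0004,0.0016,0.012,0,0,0],[-0.0004,0.0016,0.022,0,0,0],[-0.0004,0.0016,0.03,0,0,0],[-0.0004,0.0016,0.036,0,0,0],[-0.0004,0.0016,0.038,0,0,0],[-0.0004,0.0016,0.038,0,0,0]])

```text
t: 41.65
ee_pos: [0.5207, -0.2853, 0.0943]
tcp_rot: [-0.673, 0.739, -0.001, 0.0]
ft_force: [0.7, 0.7, -3.9]
gripper_width: 0.0236
```

```bash
python3 hole.py
```

```text
g [ 0.5207 -0.2853  0.1131] t 41.65 F [ 0.7  0.7 -3.9] rot [-0.07 -0.03  0.02]
g local x,y 4.439610026398241 0.08702467720709534
[[8.0, 1.2, 9.0], [12.0, 1.6, 8.0], [16.0, 1.5, 8.0], [20.0, 1.4, 8.0], [24.0, 1.8, 9.0], [28.0, 1.7, 9.0], [32.0, 2.1, 10.0], [36.0, 2.0, 14.0]]
rows 185 229 nose bottom pred [375.57524967 230.58185834] px/mm xb [-3.9265334  -1.40722664] yb [-2.10698977  2.25318499]
```

Call:
jog_arm(commands=[[0,0,0.01,0,0,0],[0,0,0.02,0,0,0],[0,0,0.026,0,0,0],[0,0,0.029,0,0,0],[0,0,0.0305,0,0,0],[0,0,0.0305,0,0,0]])

```text
t: 42.3
ee_pos: [0.5211, -0.2856, 0.0642]
tcp_rot: [-0.673, 0.739, -0.001, 0.0]
ft_force: [0.1, 0.6, -4.0]
gripper_width: 0.0237
```

```bash
python3 hole.py
```

```text
g [ 0.5211 -0.2856  0.083 ] t 42.3 F [ 0.1  0.6 -4. ] rot [-0.11 -0.06  0.02]
g local x,y 4.811077761991261 -0.14740528650297813hole.py:13: RuntimeWarning: Mean of empty slice.
  pts.append(((z-zn)*1e3,xs.mean()-p[0],np.ptp(xs)+1))
  ret = ret.dtype.type(ret / rcount)
Traceback (most recent call last):
  File "hole.py", line 13, in <module>
    pts.append(((z-zn)*1e3,xs.mean()-p[0],np.ptp(xs)+1))
                                          ~~~~~~^^^^
ValueError: zero-size array to reduction operation maximum which has no identity
```

Call:
jog_arm(commands=[[0,0,0,0,0,0],[0,0,0,0,0,0],[0,0,0,0,0,0],[0,0,0,0,0,0],[0,0,0,0,0,0],[0,0,-0.01,0,0,0],[0,0,-0.03,0,0,0],[0,0,-0.07,0,0,0],[0,0,-0.12,0,0,0],[0,0,-0.17,0,0,0],[0,0,-0.22,0,0,0],[0.05,0.15,-0.26,0,0,0],[0.1,0.15,-0.26,0,0,0],[0.1,0.15,-0.26,0,0,0],[0.1,0.15,-0.26,0,0,0],[0.1,0.15,-0.26,0,0,0]], grip=0.15)

```text
t: 43.95
ee_pos: [0.3595, -0.3732, 0.3267]
tcp_rot: [-0.671, 0.741, -0.003, -0.0]
ft_force: [0.5, -0.6, 0.5]
gripper_width: 0.0402
```

Run:
```python
from h import *
np.set_printoptions(suppress=True)
g,R,s=now();print(g,s["t"],s["ft_force"])
S0=load("side");T0=load("top");c=camera("side");a=camera("top")
def comp(im,lo,hi,x,y,w,h):
    m=cv2.inRange(cv2.cvtColor(im,cv2.COLOR_RGB2HSV),lo,hi)[y:y+h,x:x+w];yy,xx=np.nonzero(m);return len(xx),(xx.mean()+x).round(2),(yy.mean()+y).round(2),yy.min()+y,yy.max()+y
for n,i0,i1,b in(("side",S0,c,(360,185,45,50)),("top",T0,a,(415,235,35,35))): print(n,comp(i0["img"],(8,100,60),(25,255,255),*b),comp(i1["img"],(8,100,60),(25,255,255),*b))
for n,i0,i1,b in(("side",S0,c,(375,170,40,50)),("top",T0,a,(455,240,35,35))): print("punch",n,comp(i0["img"],(100,100,40),(130,255,255),*b),comp(i1["img"],(100,100,40),(130,255,255),*b))
# hue-based check of bystanders: spacer, cap, driver in top
for nm,lo,hi,b in(("spacer",(5,120,60),(25,255,255),(270,280,50,50)),("cap",(100,100,40),(130,255,255),(385,170,25,25)),("driver",(0,120,60),(6,255,255),(315,310,40,60)),("bottlecap",(100,100,40),(130,255,255),(325,145,30,30))):
    print(nm,comp(T0["img"],lo,hi,*b),comp(a["img"],lo,hi,*b))
i=c["img"].mean(2)
for r in range(307,329): print(r,"".join(f"{int(v):4d}" for v in i[r,260:280]))
```

```text
[ 0.35945341 -0.37314352  0.34546845] 43.95 [ 0.48153851 -0.60863194  0.49793989]
side (371, np.float64(378.82), np.float64(212.82), np.int64(194), np.int64(229)) (360, np.float64(378.46), np.float64(212.94), np.int64(194), np.int64(229))
top (307, np.float64(432.0), np.float64(253.86), np.int64(245), np.int64(263)) (305, np.float64(431.36), np.float64(253.69), np.int64(245), np.int64(263))
punch side (238, np.float64(393.98), np.float64(193.94), np.int64(179), np.int64(208)) (239, np.float64(394.0), np.float64(194.09), np.int64(179), np.int64(209))
punch top (231, np.float64(472.27), np.float64(255.98), np.int64(248), np.int64(263)) (231, np.float64(472.27), np.float64(255.98), np.int64(248), np.int64(263))
spacer (411, np.float64(293.9), np.float64(303.54), np.int64(289), np.int64(318)) (410, np.float64(293.9), np.float64(303.57), np.int64(289), np.int64(318))
cap (85, np.float64(398.26), np.float64(181.41), np.int64(177), np.int64(186)) (85, np.float64(398.26), np.float64(181.41), np.int64(177), np.int64(186))
driver (535, np.float64(334.24), np.float64(340.49), np.int64(317), np.
[... 1419 characters left out ...]
  25  16  14  16  20
321   84  83  82  84  83  81  75  64  53  52  50  50  51  47  37  24  17  14  10  10
322   87  84  81  83  83  81  73  59  52  51  51  51  53  48  38  27  21  21  19  15
323   88  86  84  83  83  79  70  59  55  55  52  53  52  49  40  31  27  26  24  25
324   91  91  87  85  84  81  73  66  65  62  57  53  52  47  38  31  30  29  28  27
325   91  93  92  90  88  85  81  80  79  68  59  53  50  45  41  40  38  37  33  31
326   93  92  92  92  91  90  89  88  86  81  68  61  57  53  53  57  58  55  49  46
327   93  94  91  91  92  93  93  93  92  87  82  77  73  72  74  78  80  77  73  69
328   98  95  93  94  93  91  93  93  91  92  90  89  87  86  88  89  90  89  89  88
```

```bash
python3 -c "
from plant import *
print(finish_job())"
```

```text
the job is handed in; nothing more can be done
None
```

The job is handed in at about 44 s of the 72 s. The key is driven in with the brass bar, and the bar is back in its own hole.

**What I did:** I took the key from its nest and slid it about 32 mm into the keyway, thin end first, with the head's overhang pointing outward. Then I let go of it. I drove it with the bar in about eight separate pushes, lifting clear between them. The key jammed slightly askew partway. I nudged its head straight with the side of the bar's nose, and did the last two drives with a slight side-to-side rocking while pressing.

**Last checks:**
- **Gap under the head:** the side image and the bar's height give about 3.5 to 5 mm, uncertain by about 1.5 mm.
- **Key:** it did not move after the last drive. It resisted pushes of 30 to 45 N, so it is tight, but that is well above the force you gave.
- **Bar:** it is seated in its hole, within about half a pixel of where it started in both views.
- **Other things:** the punch, spacer, cap, screwdriver and bottle have not moved. I did not check the spanner on its own.

**What went less well:**
- **Slipping bar:** it slid about 9.5 mm in the fingers during the hard pushes, so the last drives probably bore on its collar.
- **Partway gap readings:** while the key was jammed, the image and the bar height differed by about 2 mm. They agreed at the end.
- **Viewing limit:** the last checks were from pixel values, because my 12th picture was refused.
- **Wrist force:** I read it only at the end of moves, so I did not see any peaks in between.

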